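# Load the hub washer, knock its locking pins home and set the air

### The job

Slide the parts washer's cover open, put every dirty wheel hub that stands on the bench into its tank, and slide the cover fully shut. Then pick up the mallet and knock the two sprung locking pins fully down, first the right-hand one and then the left-hand one, each with a brisk blow or several of the mallet (never with the gripper, and not before the cover is shut). Only after that turn the air valve's lever to half open, 45 degrees; finish with the mallet standing on its head on the cork mat again, and leave the bottle, jar and spanner alone.

Things in the scene. Friction and masses are not known exactly. Their poses are not given: they have to be found in the camera images.
- washer: bench-top parts washer, fixed box 100 mm high. Origin at bench level; x away from the robot, y to the left along the cover's track. Covers x -100..100, y -195..195 mm (right half: open-topped tank; left half: flat deck) plus a front ledge, as high, at x -170..-100, with two bridges for the pins (top at 131 mm, x -171..-111, 46 wide at y -155 and -40) and the air valve (y 150). Red hose at left
- tank_floor (a point): centre of the tank's inner floor, 8 mm above the bench, axes as the washer's. The tank is inside 180 mm (x) by 185 mm (y); its rim is 92 mm above this point. Four hubs fit standing at about x +-40, y +-42 mm
- cover (a joint): the washer's flat aluminium cover, 204 x 190 x 6 mm, its top 109 mm above the bench, which slides on a track along the washer's y; value in m: 0 fully shut over the tank, 0.19 fully open over the deck. It takes about 2 to 4 N and stays where it is left; it may start a little open
- cover_handle (a point): top centre of the cover's black upright handle fin: 70 mm along the washer's x, 16 mm thick (along y), 34 mm high, this point is its top, 143 mm above the bench. Moves with the cover
- pin_right (a joint): sprung vertical locking pin in the right-hand (washer y -155) bridge on the front ledge; value in m: 0 up, 0.025 fully down. A spring pushes it up but its friction holds it wherever it has been driven; it needs 8 to 13 N
- pin_left (a joint): sprung vertical locking pin in the left-hand (washer y -40) bridge on the front ledge; value in m: 0 up, 0.025 fully down. A spring pushes it up but its friction holds it wherever it has been driven; it needs 8 to 13 N
- pin_right_top (a point): centre of the flat top of the right locking pin's round steel head (28 mm across): 161 mm above the bench when up, 136 mm when fully down (5 mm proud of its bridge)
- pin_left_top (a point): centre of the flat top of the left locking pin's round steel head (28 mm across): 161 mm above the bench when up, 136 mm when fully down (5 mm proud of its bridge)
- air_valve (a joint): the air valve's lever, turning about a vertical axis on the left part of the front ledge; value in rad: 0 shut (lever points along the washer's -y), growing clockwise seen from above, 1.571 fully open (lever points to the washer's -x, towards the robot); half open is 0.785. It stays where it is left (about 0.12 N m); it may start a little open
- valve_axis (a point): point on the valve's turning axis, at the height of the top face of the lever, 144 mm above the bench
- valve_grip (a point): top face of the steel lever, 70 mm from the axis; the lever is a flat bar 14 mm thick, 24 mm high, 105 mm long from the axis. Moves with the lever; its y axis points from here back to the valve's axis
- mallet: mallet (0.3 kg) standing on one face of its head on the cork mat. Origin at the centre of the head's lower face, z up along the head, handle towards -x. Head: round, 56 mm across, 72 mm high. Handle: flat-sided bar 20 mm wide (y), 26 mm high, centred 36 mm above the origin, from x -25 to -165 mm; grip it firmly close to the head (x about -53 mm)
- mallet_mat: brown cork mat, fixed, 180 x 180 x 4 mm, origin at the centre of its underside
- hub1: bare bicycle wheel hub (0.22 kg) standing upright, origin at the centre of its underside, z along its axle. Upwards: foot flange 56 mm across, 7 thick; black barrel 34 across; second flange 52 across with its top at 48 mm; bare axle stub 22 mm across from there to the full height of 85 mm: grip it by this stub. May be absent (None)
- hub2: bare bicycle wheel hub (0.22 kg) standing upright, origin at the centre of its underside, z along its axle. Upwards: foot flange 56 mm across, 7 thick; black barrel 34 across; second flange 52 across with its top at 48 mm; bare axle stub 22 mm across from there to the full height of 85 mm: grip it by this stub. May be absent (None)
- hub3: bare bicycle wheel hub (0.22 kg) standing upright, origin at the centre of its underside, z along its axle. Upwards: foot flange 56 mm across, 7 thick; black barrel 34 across; second flange 52 across with its top at 48 mm; bare axle stub 22 mm across from there to the full height of 85 mm: grip it by this stub. May be absent (None)
- hub4: bare bicycle wheel hub (0.22 kg) standing upright, origin at the centre of its underside, z along its axle. Upwards: foot flange 56 mm across, 7 thick; black barrel 34 across; second flange 52 across with its top at 48 mm; bare axle stub 22 mm across from there to the full height of 85 mm: grip it by this stub. May be absent (None)
- drink_bottle: bystander: yellow drink bottle with an orange cap, 66 mm across, 200 mm tall, origin under its centre
- grease_jar: bystander: white jar with a black lid, 70 mm across, 80 mm tall, origin under its centre
- spanner: bystander: steel spanner about 180 mm long lying flat on the bench, nearer the robot than the washer
There are look-alikes about, which are no part of the job. Leave any orange or yellow look-alike of the hub4 alone.

How it is judged:
On the way, in this order (a step that is already met when the one before it is completed fails the run):
1. every hub present lies in the tank (x of hub1 in the frame of tank_floor between -0.1 and 0.1 m and y of hub1 in the frame of tank_floor between -0.1 and 0.1 m and z of each of hub1, hub2, hub3, hub4 in the frame of tank_floor below 0.07 m and x of hub2 in the frame of tank_floor between -0.1 and 0.1 m and y of hub2 in the frame of tank_floor between -0.1 and 0.1 m and x of hub3 in the frame of tank_floor between -0.1 and 0.1 m and y of hub3 in the frame of tank_floor between -0.1 and 0.1 m and x of hub4 in the frame of tank_floor between -0.1 and 0.1 m and y of hub4 in the frame of tank_floor between -0.1 and 0.1 m and linear speed of each of hub1, hub2, hub3, hub4 below 0.03 m/s), for 0.2 s.
2. the cover is slid shut (within 10 mm) (value of joint cover below 0.01 m), for 0.2 s.
3. the mallet strikes the right pin: it touches its head while the pin goes down at more than 0.03 m/s (contact force between mallet and pin_right above 0.5 N and velocity of joint pin_right above 0.03 m/s).
4. the right pin is down (21 of its 25 mm or more) (value of joint pin_right above 0.021 m), for 0.2 s.
5. the mallet strikes the left pin: it touches its head while the pin goes down at more than 0.03 m/s (contact force between mallet and pin_left above 0.5 N and velocity of joint pin_left above 0.03 m/s).
6. the left pin is down (21 of its 25 mm or more) (value of joint pin_left above 0.021 m), for 0.2 s.
At the end, for the whole second after the job is handed in: Every hub present lies at rest in the tank (upright or not), the cover is shut to within 10 mm, both pins are down at least 21 mm, the valve stands at 45 degrees within 7, and the mallet stands on its head (within 8 degrees), at rest, with its head's centre over the mat (all of step 1 and value of joint cover below 0.01 m and value of joint each of pin_right, pin_left above 0.021 m and value of joint air_valve between 0.665 and 0.905 rad and x of mallet in the frame of mallet_mat between -0.09 and 0.09 m and y of mallet in the frame of mallet_mat between -0.09 and 0.09 m and z of mallet in the frame of mallet_mat below 0.02 m and angle between mallet's own z axis and vertical below 0.15 rad and linear speed of mallet below 0.03 m/s); the robot touches nothing.
It fails at once if the gripper or arm pushes a locking pin (contact force between any of the fingers, the arm and pin_right above 2 N or contact force between any of the fingers, the arm and pin_left above 2 N).
It fails at once if a pin is driven down while the cover is not shut (value of joint any of pin_right, pin_left above 0.01 m and value of joint cover above 0.015 m).
It fails at once if the air valve is opened before both pins are down (value of joint air_valve above 0.4 rad and value of joint any of pin_right, pin_left below 0.018 m).
It fails at once if the bottle, jar or spanner is disturbed (moved more than 40 mm) (distance of any of drink_bottle, grease_jar, spanner from where it was at the start of the episode above 0.04 m).
Of hub1, hub2, hub3, hub4 only 2 to 4 are there at a start; the rules pass over those that are not, and their reading is None.
At some moment in a run one of hub1, hub2, hub3, hub4 may be knocked a few centimetres aside while the robot is not near it.
Once in a run the grip may slacken for a moment while it holds something.
It also fails if it takes over 210 s, if anything falls off the work surface, if the arm or the gripper's body presses on something with over 40 N, if the wrist force passes 120 N, or if a joint passes its speed limit or range.

### The arm

A 6-joint arm with a two-finger parallel gripper is mounted at the origin on the work surface. World frame = base frame: x ahead of the robot, y to its left, z up, the work surface at z = 0. Lengths are in m, angles in rad, forces in N, time in s.
With the tool pointing down it reaches from about 0.25 to 0.775 m from the base axis. Payload 4 kg.
Tool frame: the origin (TCP) lies midway between the tips of the shut fingers; the grasp point (between the pads) lies 19 mm behind it (grip_point_offset is the distance from the TCP to the grasp point, in m); z points along the fingers, y is the line along which they close (so a half turn about z gives the same grasp; the last joint's range is limited). The gripper opens to 94 mm and grips with 3 to 60 N. Pads are 16 mm wide; open, the fingers measure 119 mm over their backs; the gripper's body (75 mm by 177 mm) begins 78 mm behind the grasp point.
Start: joints at [-1.226, 0.087, 1.371, -0, 1.684, -0.103], TCP at [0.238, -0.496, 0.206] pointing down, gripper open.
Joint ranges: [-3.1, 3.1], [-0.76, 2.03], [0.27, 2.55], [-1.08, 4.22], [0.17, 2.65], [-2.57, 2.57]. Speed limits (rad/s): [2.79, 2.79, 3.14, 3.14, 3.14, 3.14].

### API

Orientations are given as [roll, pitch, yaw] about the fixed x, y, z axes, in that order (R = Rz(yaw) Ry(pitch) Rx(roll)).
In Python, from bench import * gives the robot as it stands.
- The arm moves only by the tool carry_out, never from a script. Its argument "commands" is a list of rows, each a list of 6 numbers: the shift along the tool's x, y, z in m, then the turn, a rotation vector about the tool's x, y, z in rad. In form: [[tx, ty, tz, rx, ry, rz], ...]. A call has exactly 5 rows; each row is the pose to reach, as a shift and turn from the pose commanded when the call began, along the tool's axes at that moment; what a row does not reach only later rows make up. A row lasts 1/10 s, in which the tool goes at most 50 mm and 8.59 degrees, less where a joint would pass 70% of its speed; a pose out of reach is approached as far as the arm can. A call with a gripper value outside its range is refused whole. "jaw" is the opening, from 0 (shut) to 1 (fully open), set as the call begins (left out, the last holds). The fingers move at their own pace and stop on an object; the grip force is fixed at half the most. Time passes only in rows, so rows that repeat a pose let the fingers close, or fill a call up. It gives the time, the measured TCP pose, the force, the opening and the grip force at its end, in the units of the state.
- get_obs(): the state, without advancing time (a new reading comes with each control period).
- snapshot(name): name is "side" or "top" or "wrist"; returns a dict with "img" (400x640x3 uint8, red, green, blue), "range_z" (400x640 float32, m along the optical axis (not along the pixel's ray), 0 where there is no reading), "fx", "fy", "cx", "cy" (pixels), "R" (3x3) and "t" (3): a world point X has camera coordinates R X + t. Camera axes: x right, y down, z forward; pixel columns grow to the right and rows downward; lengths in m; the calibration is good to about 2 mm. A picture is of the moment at which its call begins.
- close_job(): hands the job in; it is judged then, once.
The state is a dict: "time": time; "joint_positions": joint angles; "qvel": joint speeds; "joint_torque": joint torques, N m; "tool_pos": TCP position; "ee_rot": TCP orientation; "wrist_force": force on the tool from outside, world axes, zero at the start; "wrist_torque": the same for the moment, N m; "width": finger opening in m; "finger_force": force on a finger pad.
Only numpy, scipy, OpenCV 4.12 (cv2) and the standard library are available. Lean on these libraries where they do the work, as an engineer would, in place of code of your own. Each camera call takes 0.05 s, during which the arm holds its last target. There are 200 camera calls.

## Working session

There is one attempt and no reset: what is moved stays moved. The work goes in short steps, Python scripts to look and compute and a tool call to move; the robot and the scene stay as the last step left them, time stands still between calls to the robot, and variables do not carry over. Pictures are saved under pics/ and viewed, at most 14 in all, crops included, and the job is handed in when it is done.

Besides the shell and the picture viewer there is one more tool, called after "Request:" by a JSON object that holds its "method" and its "body". carry_out: Moves the arm, as the interface text tells. Its arguments: {"type":"object","properties":{"commands":{"type":"array","items":{"type":"array","items":{"type":"number"}}},"jaw":{"type":"number"}},"required":["commands"]}

```bash
ls; mkdir -p pics; python3 - <<'E'
from bench import *
import cv2,numpy as np,pickle
o=get_obs(); print(o)
for n in("top","side"):
    s=snapshot(n); pickle.dump(s,open(f"{n}0.pkl","wb")); cv2.imwrite(f"pics/{n}0.png",s["img"][:,:,::-1])
    print(n,s["fx"],s["cx"],s["cy"],np.round(s["R"],3).tolist(),np.round(-s["R"].T@s["t"],3))
E
```

```text
pics
{'time': 0.0, 'joint_positions': array([-1.22611587e+00,  8.79706583e-02,  1.37221816e+00, -2.33242435e-05,
        1.68358746e+00, -1.03149103e-01]), 'qvel': array([1.64326773e-03, 1.64296160e-04, 4.06024123e-05, 8.55066018e-04,
       9.90367771e-04, 5.78506391e-04]), 'joint_torque': array([-6.09032140e-04, -3.40177524e+01, -3.02426398e+01,  7.18090148e-02,
        3.32228048e-02, -1.90115384e-04]), 'tool_pos': array([ 0.23793819, -0.4952756 ,  0.20431392]), 'ee_rot': array([-3.13941825e+00, -2.01780858e-04,  4.47826738e-01]), 'wrist_force': array([ 0.50708646, -0.54952477,  0.04481438]), 'wrist_torque': array([-0.03528246, -0.05587323,  0.01034511]), 'finger_force': 0.0, 'width': 0.093689341693142}
top 373.51572312414237 321.9322750979325 196.40809480358863 [[0.007, -1.0, 0.018], [-0.996, -0.008, -0.086], [0.086, -0.017, -0.996]] [ 0.416 -0.006  1.176]
side 403.432498132242 318.6768273075822 202.7092942055875 [[-0.737, -0.676, 0.011], [-0.404, 0.427, -0.809], [0.542, -0.6, -0.588]] [-0.204  0.779  0.886]
```

View pics/top0.png

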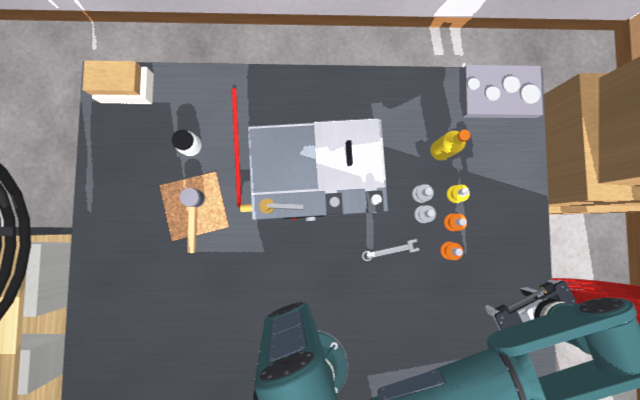

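View pics/side0.png

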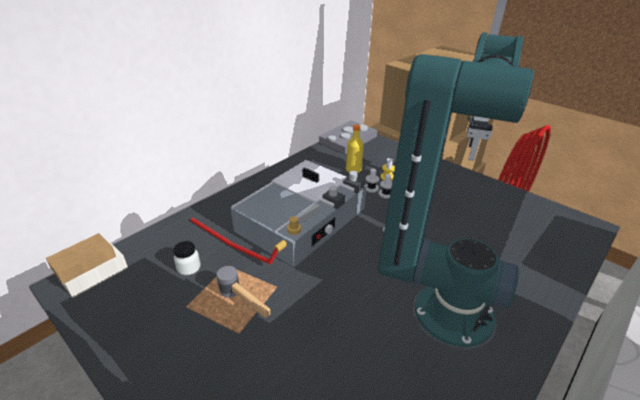

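```bash
cat > h.py <<'E'
import numpy as np,cv2,pickle
from scipy.spatial.transform import Rotation as Ro
def cloud(s):
    "world xyz of each pixel from depth"
    v,u=np.mgrid[:400,:640]; z=s["range_z"]
    P=np.stack([(u-s["cx"])/s["fx"]*z,(v-s["cy"])/s["fy"]*z,z],-1)
    W=(P-s["t"])@s["R"]; W[z==0]=np.nan; return W
def ray(s,u,v,h):
    d=s["R"].T@np.array([(u-s["cx"])/s["fx"],(v-s["cy"])/s["fy"],1]); c=-s["R"].T@s["t"]
    return c+d*(h-c[2])/d[2]
E
python3 - <<'E'
from h import *
s=pickle.load(open("top0.pkl","rb"));W=cloud(s);im=s["img"]
c=cv2.resize(im[60:270,150:550][:,:,::-1],(800,420),interpolation=cv2.INTER_CUBIC);cv2.imwrite("pics/crop0.png",c)
print("bench z",np.nanmedian(W[260:300,100:200,2]))
reg=np.zeros((400,640),bool);reg[100:235,235:400]=1
for lo,hi,n in((.095,.104,"ledge"),(.105,.114,"cover"),(.125,.134,"bridge"),(.138,.147,"handle/lever"),(.152,.167,"pins"),(.095,.114,"all")):
    m=reg&(W[...,2]>lo)&(W[...,2]<hi)
    k,l,st,ce=cv2.connectedComponentsWithStats(m.astype(np.uint8))
    for i in range(1,k):
        if st[i,4]>25:
            p=W[l==i]; r=cv2.minAreaRect(p[:,:2].astype(np.float32)*1000); print(n,st[i].tolist(),np.round(p.mean(0),4),np.round(r[0],1),np.round(r[1],1),round(r[2],1))
for n,(u0,u1,v0,v1,lo,hi) in dict(h=(405,480,175,265,.07,.095),mal=(150,240,170,260,.06,.085),hand=(150,240,195,260,.03,.06),tray=(460,545,60,120,.02,.3),bot=(425,475,125,165,.15,.22),jar=(165,205,125,160,.06,.09),span=(355,425,235,265,.004,.03)).items():
    m=np.zeros((400,640),bool);m[v0:v1,u0:u1]=1;m&=(W[...,2]>lo)&(W[...,2]<hi)
    k,l,st,ce=cv2.connectedComponentsWithStats(m.astype(np.uint8))
    for i in range(1,k):
        if st[i,4]>8:
            p=W[l==i];r=cv2.minAreaRect(p[:,:2].astype(np.float32)*1000); print(n,ce[i].round(),st[i,4],np.round(np.median(p,0),3),np.round(r[0]),np.round(r[1]),round(r[2]),im[l==i].mean(0).round())
E
```

```text
bench z 0.0012267530285836924
ledge [376, 120, 11, 91, 235] [ 0.5855 -0.1999  0.1006] [ 603.4 -191.1] [266.2  26.9] 3.2
ledge [248, 123, 78, 97, 5378] [0.585  0.0855 0.101 ] [584.3  79.9] [270.4 212.3] 4.1
ledge [337, 189, 29, 25, 522] [ 0.4971 -0.1141  0.1007] [ 496.6 -109.3] [68.7 78.4] 3.9
cover [310, 119, 73, 75, 4289] [ 0.6293 -0.0978  0.11  ] [627.9 -94.7] [210.7 201.2] 3.9
bridge [365, 190, 19, 22, 231] [ 0.4932 -0.1704  0.1313] [ 495.3 -171. ] [60.4 46.8] 4.4
bridge [325, 193, 18, 22, 240] [ 0.4865 -0.0553  0.1314] [487.4 -56.1] [59.8 45.9] 4.2
handle/lever [345, 140, 8, 25, 133] [ 0.6312 -0.0979  0.1434] [631.5 -98.1] [69.7 16.1] 4.4
handle/lever [261, 201, 42, 9, 216] [0.4786 0.0908 0.1444] [480.6  87.7] [ 22.3 113.2] 0.6
pins [371, 194, 10, 11, 81] [ 0.4981 -0.17    0.1605] [ 498.  -170.1] [25.7 25.7] 32.6
pins [329, 197, 10, 10, 81] [ 0.4903 -0.0559  0.1589] [490.3 -55.3] [25.1 24.7] 1.0
all [248, 119, 139, 101, 11124] [ 0.5977 -0.0021  0.1047] [591.3  -9. ] [271.7 390.5] 4.0
h [427. 191.] 52 [ 0.529 -0.334  0.086] [ 529. -336.] [19. 21.] 40 [202. 201. 211.]
h [464. 192.]
[... 215 characters left out ...]
1.] 67 [201. 192. 199.]
h [457. 252.] 56 [ 0.351 -0.42   0.084] [ 352. -421.] [20. 19.] 2 [201. 195. 203.]
mal [189. 197.] 309 [0.506 0.365 0.077] [507. 368.] [54. 56.] 5 [183. 179. 193.]
hand [192. 227.] 428 [0.418 0.362 0.053] [431. 364.] [ 34. 174.] 84 [222. 198. 153.]
hand [238. 200.] 41 [0.501 0.231 0.036] [497. 231.] [39. 13.] 11 [186.  58.  58.]
tray [502.  90.] 3875 [ 0.855 -0.594  0.036] [ 860. -598.] [244. 165.] 89 [192. 190. 203.]
bot [460. 137.] 192 [ 0.666 -0.396  0.197] [ 668. -399.] [32. 30.] 75 [202. 135.  44.]
jar [182. 140.] 371 [0.675 0.39  0.081] [676. 393.] [59. 60.] 1 [56. 56. 62.]
span [391. 250.] 357 [ 0.351 -0.246  0.008] [ 349. -237.] [ 38. 178.] 13 [180. 183. 190.]
```

View pics/crop0.png

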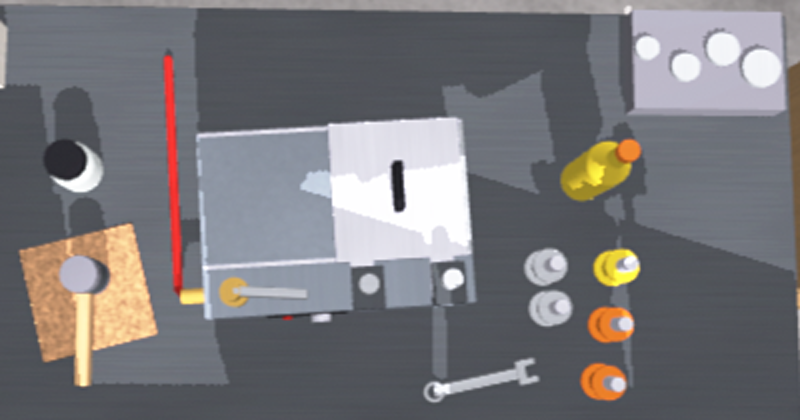

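Request:
{"method": "carry_out", "body": {"commands": [[0.035,-0.012,-0.006,0,0,0.08],[0.07,-0.024,-0.012,0,0,0.16],[0.105,-0.036,-0.018,0,0,0.24],[0.14,-0.048,-0.024,0,0,0.31],[0.1745,-0.06,-0.03,0,0,0.379]], "jaw": 1}}

```text
time: 0.6
tool_pos: [0.3702, -0.3648, 0.2352]
ee_rot: [-3.141, 0.0, 0.066]
wrist_force: [0.1, -0.3, 0.4]
width: 0.094
finger_force: 0.0
```

Request:
{"method": "carry_out", "body": {"commands": [[0.04,-0.03,0,0,0,0],[0.08,-0.06,0,0,0,0],[0.12,-0.09,0,0,0,0],[0.15,-0.12,0,0,0,0],[0.18,-0.15,0,0,0,0]]}}

```text
time: 1.1
tool_pos: [0.5397, -0.2024, 0.2347]
ee_rot: [-3.141, 0.001, 0.069]
wrist_force: [0.2, -1.3, 0.2]
width: 0.0942
finger_force: 0.0
```

Request:
{"method": "carry_out", "body": {"commands": [[0.03,-0.03,0,0,0,0],[0.06,-0.06,0,0,0,0],[0.09,-0.09,0,0,0,0],[0.1,-0.1,0.01,0,0,0],[0.1,-0.1,0.02,0,0,0]]}}

```text
time: 1.6
tool_pos: [0.6322, -0.0959, 0.2138]
ee_rot: [-3.141, 0.001, 0.072]
wrist_force: [-1.3, -0.6, -0.3]
width: 0.0942
finger_force: 0.0
```

```bash
cat >> h.py <<'E'
O=np.array([.625,-.0065]);TH=.069
def tow(p): # world -> washer xyz
    d=np.asarray(p,float).copy(); xy=d[...,:2]-O; c,s=np.cos(TH),np.sin(TH)
    d[...,0]=c*xy[...,0]+s*xy[...,1]; d[...,1]=-s*xy[...,0]+c*xy[...,1]; return d
def blobs(s,lo,hi,box=(0,640,0,400),mn=8):
    W=tow(cloud(s)); m=np.zeros((400,640),bool); m[box[2]:box[3],box[0]:box[1]]=1
    m&=(W[...,2]>lo)&(W[...,2]<hi)
    k,l,st,ce=cv2.connectedComponentsWithStats(m.astype(np.uint8))
    return [(ce[i].round(),st[i,4],np.median(W[l==i],0).round(4),[np.round(q,3) for q in cv2.minAreaRect(W[l==i][:,:2].astype(np.float32))],s["img"][l==i].mean(0).round()) for i in range(1,k) if st[i,4]>mn]
E
python3 - <<'E'
from bench import *
from h import *
o=get_obs(); print(tow(o["tool_pos"]),o["ee_rot"],o["joint_positions"])
s=snapshot("top"); cv2.imwrite("pics/top1.png",s["img"][:,:,::-1])
for b in blobs(s,.07,.095,(395,600,150,400)): print(*b)
for b in blobs(s,.138,.147,(300,400,130,180)): print(*b)
E
```

```text
[ 0.00101612 -0.08967606  0.21379283] [-3.14135375e+00  1.46775063e-03  7.18424908e-02] [-2.39044904e-01  2.88935635e-01  1.11945418e+00 -2.24550309e-04
  1.73467331e+00  1.25987264e+00]
[443. 153.] 31 [-0.0084 -0.3776  0.0832] [array([-0.009, -0.383]), array([0.039, 0.007]), np.float64(60.748)] [235. 214.  58.]
[427. 191.] 53 [-0.119  -0.3207  0.0847] [array([-0.119, -0.322]), array([0.019, 0.021]), np.float64(34.908)] [199. 198. 208.]
[464. 192.] 58 [-0.1274 -0.4305  0.0843] [array([-0.126, -0.433]), array([0.021, 0.021]), np.float64(87.464)] [234. 233. 236.]
[430. 213.] 50 [-0.1836 -0.3229  0.0853] [array([-0.184, -0.324]), array([0.02 , 0.018]), np.float64(85.686)] [202. 200. 211.]
[461. 222.] 56 [-0.215  -0.4129  0.0854] [array([-0.214, -0.415]), array([0.019, 0.021]), np.float64(83.821)] [199. 192. 199.]
[457. 252.] 54 [-0.3015 -0.3943  0.0851] [array([-0.301, -0.396]), array([0.019, 0.02 ]), np.float64(87.195)] [201. 195. 204.]
[349. 156.] 94 [-0.0103 -0.0916  0.1433] [array([-0.011, -0.092]), array([0.047, 0.015]), np.float64(1.253)] [59. 58. 65.]
```

View pics/top1.png

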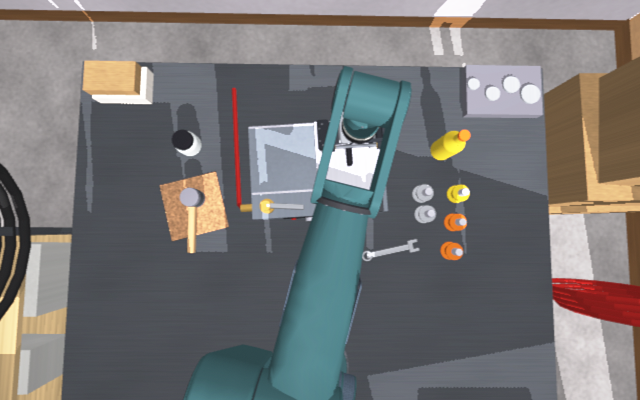

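Request:
{"method": "carry_out", "body": {"commands": [[0,0.002,0.03,0,0,0],[0,0.002,0.06,0,0,0],[0,0.002,0.085,0,0,0],[0,0.002,0.094,0,0,0],[0,0.002,0.094,0,0,0]]}}

```text
time: 2.15
tool_pos: [0.6297, -0.1007, 0.1195]
ee_rot: [-3.141, 0.004, 0.067]
wrist_force: [-0.6, 0.1, -0.9]
width: 0.094
finger_force: 0.0
```

Request:
{"method": "carry_out", "body": {"commands": [[0,0,0,0,0,0],[0,0,0,0,0,0],[0,0,0,0,0,0],[0,0,0,0,0,0],[0,0,0,0,0,0]], "jaw": 0}}

```text
time: 2.65
tool_pos: [0.632, -0.0995, 0.1221]
ee_rot: [3.141, -0.001, 0.069]
wrist_force: [0.6, 0.2, 0.0]
width: 0.0575
finger_force: 0.0
```

Request:
{"method": "carry_out", "body": {"commands": [[0,-0.01,0,0,0,0],[0,-0.03,0,0,0,0],[0,-0.05,0,0,0,0],[0,-0.075,0,0,0,0],[0,-0.1,0,0,0,0]]}}

```text
time: 3.15
tool_pos: [0.6248, -0.0, 0.1215]
ee_rot: [3.139, -0.0, 0.068]
wrist_force: [1.2, -3.0, -0.8]
width: 0.0175
finger_force: 1.6
```

Request:
{"method": "carry_out", "body": {"commands": [[0,-0.025,0,0,0,0],[0,-0.05,0,0,0,0],[0,-0.07,0,0,0,0],[0,-0.08,0,0,0,0],[0,-0.086,0,0,0,0]]}}

```text
time: 3.65
tool_pos: [0.619, 0.0843, 0.1215]
ee_rot: [3.135, 0.0, 0.069]
wrist_force: [1.2, -14.9, -0.2]
width: 0.0157
finger_force: 30.0
```

Request:
{"method": "carry_out", "body": {"commands": [[0,0.003,0,0,0,0],[0,0.003,0,0,0,0],[0,0.003,-0.02,0,0,0],[0,0.003,-0.06,0,0,0],[-0.02,0.02,-0.1,0,0,0]], "jaw": 0.55}}

```text
time: 4.15
tool_pos: [0.6005, 0.066, 0.2207]
ee_rot: [-3.139, 0.003, 0.071]
wrist_force: [0.1, -0.5, 0.6]
width: 0.0505
finger_force: 0.0
```

Request:
{"method": "carry_out", "body": {"commands": [[-0.02,0.04,-0.02,0,0,0],[-0.04,0.08,-0.02,0,0,0],[-0.06,0.12,-0.02,0,0,0],[-0.08,0.16,-0.02,0,0,0],[-0.1,0.2,-0.02,0,0,0]]}}

```text
time: 4.65
tool_pos: [0.5135, -0.143, 0.2418]
ee_rot: [-3.141, -0.001, 0.069]
wrist_force: [0.7, 0.7, 0.4]
width: 0.0518
finger_force: 0.0
```

Request:
{"method": "carry_out", "body": {"commands": [[0,0.045,0,0,0,0],[0,0.09,0,0,0,0],[0,0.135,0.02,0,0,0],[0,0.17,0.04,0,0,0],[0,0.19,0.06,0,0,0]]}}

```text
time: 5.15
tool_pos: [0.527, -0.3342, 0.1804]
ee_rot: [-3.141, -0.001, 0.066]
wrist_force: [0.9, 0.5, -0.0]
width: 0.0517
finger_force: 0.0
```

```bash
cat >> h.py <<'E'
def st(o): print(round(float(o["time"]),2),"washer",tow(o["tool_pos"]).round(4),o["ee_rot"].round(3),"w",round(float(o["width"]),4),"ff",round(float(o["finger_force"]),1),"F",o["wrist_force"].round(1))
E
python3 - <<'E'
from bench import *
from h import *
st(get_obs())
s=snapshot("side"); 
for b in blobs(s,.138,.147): print(*b)
t=snapshot("top")
for b in blobs(t,.138,.147,(235,400,110,230)): print(*b)
w=snapshot("wrist"); cv2.imwrite("pics/w1.png",w["img"][:,:,::-1])
for b in blobs(w,.075,.095): print(*b)
E
```

```text
5.15 washer [-0.1204 -0.3202  0.1804] [-3.141e+00 -1.000e-03  6.600e-02] w 0.0517 ff 0.0 F [ 0.9  0.5 -0. ]
[353.  46.] 45 [ 0.7964 -1.5066  0.1428] [array([ 0.797, -1.506]), array([0.255, 0.032]), np.float64(86.68)] [170. 167. 172.]
[326.  55.] 40 [ 0.812  -1.241   0.1428] [array([ 0.813, -1.245]), array([0.263, 0.022]), np.float64(85.968)] [208. 205. 209.]
[295.  65.] 55 [ 0.8308 -0.9642  0.1417] [array([ 0.833, -0.966]), array([0.261, 0.024]), np.float64(87.004)] [238. 235. 239.]
[130. 116.] 594 [0.9023 0.0716 0.1424] [array([ 0.888, -0.137]), array([1.384, 0.022]), np.float64(86.077)] [236. 233. 237.]
[544. 129.] 32 [-0.5475 -0.9881  0.1422] [array([-0.545, -0.998]), array([0.092, 0.019]), np.float64(85.288)] [185.  47.  44.]
[355. 140.] 32 [ 0.0048 -0.3845  0.1425] [array([ 0.01 , -0.388]), array([0.045, 0.028]), np.float64(28.751)] [219. 204.  87.]
[352. 178.] 18 [-0.1437 -0.1461  0.1422] [array([-0.142, -0.146]), array([0.025, 0.012]), np.float64(20.451)] [132. 136. 140.]
[274. 195.] 82 [-0.0032  0.0947  0.1431] [array([0.   , 0.093]), array([0.072, 0.019]), np.float64(4.293)]
[... 1094 characters left out ...]
 array([0.179, 0.002]), np.float64(89.622)] [153. 159. 160.]
[323. 202.] 389 [-0.1173 -0.3246  0.085 ] [array([-0.119, -0.325]), array([0.02 , 0.021]), np.float64(87.691)] [215. 219. 224.]
[432. 209.] 432 [-0.1247 -0.4329  0.0849] [array([-0.126, -0.434]), array([0.021, 0.021]), np.float64(23.329)] [235. 236. 235.]
[325. 260.] 364 [-0.1808 -0.3268  0.0848] [array([-0.183, -0.327]), array([0.021, 0.021]), np.float64(18.737)] [208. 211. 217.]
[406. 280.] 129 [-0.2052 -0.4137  0.0824] [array([-0.208, -0.415]), array([0.011, 0.017]), np.float64(44.787)] [188. 190. 195.]
[380. 352.] 122 [-0.2996 -0.3919  0.0845] [array([-0.302, -0.392]), array([0.021, 0.009]), np.float64(17.101)] [186. 189. 194.]
```

View pics/w1.png

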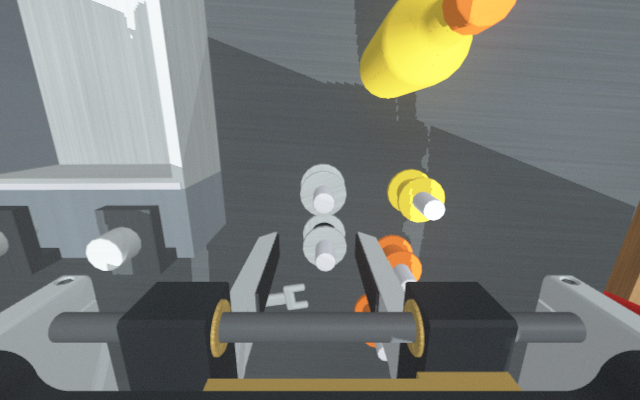

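Request:
{"method": "carry_out", "body": {"commands": [[0.001,0.003,0.03,0,0,0],[0.001,0.003,0.07,0,0,0],[0.001,0.003,0.105,0,0,0],[0.001,0.003,0.122,0,0,0],[0.001,0.003,0.124,0,0,0]]}}

```text
time: 5.8
tool_pos: [0.5279, -0.3316, 0.0558]
ee_rot: [-3.138, 0.003, 0.07]
wrist_force: [-0.4, -0.2, -1.3]
width: 0.0517
finger_force: 0.0
```

Request:
{"method": "carry_out", "body": {"commands": [[0,0,0,0,0,0],[0,0,0,0,0,0],[0,0,0,0,0,0],[0,0,0,0,0,0],[0,0,0,0,0,0]], "jaw": 0}}

```text
time: 6.3
tool_pos: [0.5294, -0.335, 0.0591]
ee_rot: [3.139, -0.002, 0.069]
wrist_force: [0.9, -2.2, 2.0]
width: 0.0216
finger_force: 29.9
```

Request:
{"method": "carry_out", "body": {"commands": [[0,0,-0.02,0,0,0],[0,0,-0.06,0,0,0],[0,0,-0.1,0,0,0],[0,0,-0.14,0,0,0],[0,0,-0.175,0,0,0]]}}

```text
time: 6.8
tool_pos: [0.5284, -0.3338, 0.2341]
ee_rot: [-3.141, -0.0, 0.069]
wrist_force: [-0.1, 0.5, -1.7]
width: 0.0215
finger_force: 29.9
```

Request:
{"method": "carry_out", "body": {"commands": [[0.012,-0.03,0,0,0,0],[0.03,-0.07,0,0,0,0],[0.048,-0.11,0,0,0,0],[0.064,-0.145,0,0,0,0],[0.08,-0.18,0,0,0,0]]}}

```text
time: 7.3
tool_pos: [0.596, -0.1472, 0.2316]
ee_rot: [-3.141, 0.002, 0.069]
wrist_force: [0.8, -0.2, -2.9]
width: 0.0217
finger_force: 29.9
```

Request:
{"method": "carry_out", "body": {"commands": [[0.015,-0.035,0,0,0,0],[0.03,-0.065,0,0,0,0],[0.038,-0.083,0.01,0,0,0],[0.038,-0.086,0.04,0,0,0],[0.038,-0.086,0.075,0,0,0]]}}

```text
time: 7.8
tool_pos: [0.6289, -0.0592, 0.1577]
ee_rot: [3.141, -0.003, 0.071]
wrist_force: [1.1, 0.3, -2.6]
width: 0.0217
finger_force: 29.9
```

Request:
{"method": "carry_out", "body": {"commands": [[0,0,0.03,0,0,0],[0,0,0.06,0,0,0],[0,0,0.08,0,0,0],[0,0,0.088,0,0,0],[0,0,0.09,0,0,0]]}}

```text
time: 8.3
tool_pos: [0.6275, -0.0606, 0.067]
ee_rot: [-3.141, 0.002, 0.069]
wrist_force: [-0.9, -0.7, -1.4]
width: 0.0212
finger_force: 30.0
```

```bash
python3 -c "
from bench import *
from h import *
st(get_obs())"
```

```text
8.3 washer [-0.0012 -0.0541  0.067 ] [-3.141e+00  2.000e-03  6.900e-02] w 0.0212 ff 30.0 F [-0.9 -0.7 -1.4]
```

Request:
{"method": "carry_out", "body": {"commands": [[0,0,0.001,0,0,0],[0,0,0.001,0,0,0],[0,0,0.001,0,0,0],[0,0,0.001,0,0,0],[0,0,-0.01,0,0,0]], "jaw": 0.5}}

```text
time: 8.8
tool_pos: [0.627, -0.0604, 0.0763]
ee_rot: [-3.141, 0.003, 0.069]
wrist_force: [-0.5, 0.0, -0.1]
width: 0.047
finger_force: 0.0
```

Request:
{"method": "carry_out", "body": {"commands": [[0,0,-0.04,0,0,0],[0,0,-0.08,0,0,0],[0,0,-0.12,0,0,0],[-0.02,0.03,-0.15,0,0,0],[-0.043,0.072,-0.16,0,0,0]]}}

```text
time: 9.3
tool_pos: [0.5919, -0.1348, 0.244]
ee_rot: [3.138, -0.009, 0.073]
wrist_force: [-0.4, -0.9, -0.4]
width: 0.0471
finger_force: 0.0
```

Request:
{"method": "carry_out", "body": {"commands": [[-0.03,0.04,0,0,0,0],[-0.06,0.08,0,0,0,0],[-0.09,0.12,0,0,0,0],[-0.12,0.16,0.02,0,0,0],[-0.14,0.2,0.05,0,0,0]]}}

```text
time: 9.8
tool_pos: [0.4662, -0.3414, 0.1953]
ee_rot: [3.136, -0.005, 0.068]
wrist_force: [-0.0, -0.3, -0.2]
width: 0.0468
finger_force: 0.0
```

```bash
python3 - <<'E'
from bench import *
from h import *
st(get_obs())
w=snapshot("wrist")
for b in blobs(w,.075,.095,mn=50): print(*b)
t=snapshot("top"); print("tank")
for b in blobs(t,.07,.098,(300,400,120,195)): print(*b)
E
```

```text
9.8 washer [-0.1815 -0.3231  0.1953] [ 3.136 -0.005  0.068] w 0.0468 ff 0.0 F [-0.  -0.3 -0.2]
[17. 11.] 733 [-0.0064 -0.0618  0.0886] [array([-0.004, -0.059]), array([0.014, 0.021]), np.float64(66.287)] [237. 238. 241.]
[183.  93.] 1740 [-0.0712 -0.1965  0.0855] [array([-0.081, -0.196]), array([0.002, 0.177]), np.float64(89.986)] [166. 174. 177.]
[388.  18.] 496 [-0.0118 -0.3858  0.0849] [array([-0.007, -0.395]), array([0.058, 0.018]), np.float64(80.868)] [245. 235.  95.]
[425. 149.] 415 [-0.1256 -0.4328  0.085 ] [array([-0.126, -0.434]), array([0.021, 0.021]), np.float64(76.966)] [239. 240. 239.]
[319. 203.] 341 [-0.1819 -0.3264  0.085 ] [array([-0.183, -0.327]), array([0.021, 0.02 ]), np.float64(84.157)] [224. 227. 231.]
[401. 230.] 346 [-0.2125 -0.4164  0.0849] [array([-0.214, -0.417]), array([0.021, 0.021]), np.float64(69.842)] [217. 215. 217.]
tank
[359. 137.] 267 [ 0.0898 -0.1566  0.0855] [array([ 0.044, -0.141]), array([0.255, 0.13 ]), np.float64(44.155)] [181. 182. 188.]
[334. 157.] 49 [-0.003  -0.0524  0.0937] [array([-0.003, -0.052]), array([0.02 , 0.019]), np.float64(87.093)] [240. 240. 243.]
```

Request:
{"method": "carry_out", "body": {"commands": [[-0.001,0.002,0.04,0,0,0],[-0.001,0.002,0.08,0,0,0],[-0.001,0.002,0.115,0,0,0],[-0.001,0.002,0.134,0,0,0],[-0.001,0.002,0.138,0,0,0]]}}

```text
time: 10.4
tool_pos: [0.4651, -0.3389, 0.0515]
ee_rot: [-3.138, 0.003, 0.07]
wrist_force: [-0.5, -0.9, -0.3]
width: 0.0469
finger_force: 0.0
```

Request:
{"method": "carry_out", "body": {"commands": [[0,0,0,0,0,0],[0,0,0,0,0,0],[0,0,0,0,0,0],[0,0,0,0,0,0],[0,0,0,0,0,0]], "jaw": 0}}

```text
time: 10.9
tool_pos: [0.467, -0.3421, 0.0557]
ee_rot: [3.138, -0.003, 0.069]
wrist_force: [1.0, -1.9, 4.9]
width: 0.0214
finger_force: 30.0
```

Request:
{"method": "carry_out", "body": {"commands": [[0,0,-0.02,0,0,0],[0,0,-0.06,0,0,0],[0,0,-0.1,0,0,0],[0,0,-0.14,0,0,0],[0,0,-0.185,0,0,0]]}}

```text
time: 11.4
tool_pos: [0.4649, -0.3398, 0.2383]
ee_rot: [-3.138, 0.003, 0.069]
wrist_force: [0.4, -0.3, -2.0]
width: 0.0215
finger_force: 30.0
```

Request:
{"method": "carry_out", "body": {"commands": [[0.03,-0.02,0,0,0,0],[0.065,-0.05,0,0,0,0],[0.1,-0.08,0,0,0,0],[0.13,-0.11,0,0,0,0],[0.16,-0.14,0,0,0,0]]}}

```text
time: 11.9
tool_pos: [0.6162, -0.1884, 0.2373]
ee_rot: [-3.14, 0.002, 0.069]
wrist_force: [0.5, 0.0, -1.9]
width: 0.0212
finger_force: 30.0
```

Request:
{"method": "carry_out", "body": {"commands": [[0.018,-0.03,0,0,0,0],[0.024,-0.046,0,0,0,0],[0.024,-0.046,0.03,0,0,0],[0.024,-0.046,0.07,0,0,0],[0.024,-0.046,0.1,0,0,0]]}}

```text
time: 12.4
tool_pos: [0.635, -0.1425, 0.1358]
ee_rot: [-3.141, 0.004, 0.069]
wrist_force: [-0.6, 0.3, -3.7]
width: 0.0216
finger_force: 30.0
```

```bash
python3 -c "
from bench import *
from h import *
st(get_obs())"
```

```text
12.4 washer [ 0.0006 -0.1364  0.1358] [-3.141  0.004  0.069] w 0.0216 ff 30.0 F [-0.6  0.3 -3.7]
```

Request:
{"method": "carry_out", "body": {"commands": [[0,0.004,0.025,0,0,0],[0,0.004,0.05,0,0,0],[0,0.004,0.065,0,0,0],[0,0.004,0.071,0,0,0],[0,0.004,0.071,0,0,0]]}}

```text
time: 12.9
tool_pos: [0.6362, -0.1467, 0.0669]
ee_rot: [-3.141, 0.002, 0.068]
wrist_force: [0.5, -0.6, -2.4]
width: 0.0215
finger_force: 30.0
```

Request:
{"method": "carry_out", "body": {"commands": [[0,0,0.001,0,0,0],[0,0,0.001,0,0,0],[0,0,0.001,0,0,0],[0,0,0,0,0,0],[0,0,-0.02,0,0,0]], "jaw": 0.55}}

```text
time: 13.4
tool_pos: [0.6351, -0.146, 0.0851]
ee_rot: [-3.14, 0.005, 0.069]
wrist_force: [0.9, 0.2, -0.6]
width: 0.0517
finger_force: 0.0
```

Request:
{"method": "carry_out", "body": {"commands": [[0,0,-0.04,0,0,0],[0,0,-0.08,0,0,0],[0,0,-0.12,0,0,0],[0,-0.03,-0.14,0,0,0],[0,-0.07,-0.14,0,0,0]]}}

```text
time: 13.9
tool_pos: [0.6341, -0.0782, 0.2337]
ee_rot: [3.138, -0.01, 0.065]
wrist_force: [0.9, 0.5, 1.0]
width: 0.0521
finger_force: 0.0
```

Request:
{"method": "carry_out", "body": {"commands": [[0,-0.045,0,0,0,0],[0,-0.09,0,0,0,0],[0,-0.13,0,0,0,0],[0,-0.16,0.01,0,0,0],[0,-0.162,0.04,0,0,0]]}}

```text
time: 14.4
tool_pos: [0.6227, 0.0892, 0.1923]
ee_rot: [-3.14, -0.01, 0.074]
wrist_force: [0.4, -0.5, -0.3]
width: 0.0516
finger_force: 0.0
```

```bash
python3 - <<'E'
from bench import *
from h import *
st(get_obs())
w=snapshot("wrist");cv2.imwrite("pics/w2.png",w["img"][:,:,::-1])
t=snapshot("top");cv2.imwrite("pics/top2.png",t["img"][100:290,150:550,::-1])
for b in blobs(t,.07,.098,(300,490,120,270)): print(*b)
for b in blobs(w,.138,.147,mn=50): print(*b)
E
```

```text
14.4 washer [0.0043 0.0957 0.1923] [-3.14  -0.01   0.074] w 0.0516 ff 0.0 F [ 0.4 -0.5 -0.3]
[360. 138.] 266 [ 0.0897 -0.1598  0.0853] [array([ 0.046, -0.139]), array([0.254, 0.126]), np.float64(45.19)] [179. 181. 187.]
[441. 149.] 76 [ 0.0016 -0.3699  0.0847] [array([ 0.007, -0.378]), array([0.062, 0.025]), np.float64(27.619)] [201. 181.  50.]
[363. 155.] 50 [-0.003  -0.1377  0.0927] [array([-0.002, -0.138]), array([0.019, 0.019]), np.float64(83.819)] [238. 238. 243.]
[334. 158.] 50 [-0.0043 -0.0524  0.0936] [array([-0.003, -0.052]), array([0.02, 0.02]), np.float64(88.481)] [238. 237. 241.]
[464. 192.] 56 [-0.1268 -0.4308  0.0842] [array([-0.126, -0.432]), array([0.022, 0.021]), np.float64(70.633)] [234. 233. 236.]
[311. 216.] 28 [-0.1702  0.0266  0.0742] [array([-0.171,  0.025]), array([0.003, 0.065]), np.float64(0.055)] [78. 81. 88.]
[461. 222.] 57 [-0.2151 -0.4133  0.0841] [array([-0.214, -0.415]), array([0.02 , 0.021]), np.float64(23.912)] [198. 190. 197.]
[457. 252.] 56 [-0.3016 -0.3943  0.0847] [array([-0.301, -0.395]), array([0.021, 0.02 ]), np.float64(82.599)] [199. 193. 201.]
[322. 223.] 1432 [0.0033 0.0911 0.143 ] [array([0.001, 0.091]), array([0.07 , 0.016]), np.float64(0.162)] [60. 61. 65.]
[304. 358.] 1958 [-0.1368  0.1081  0.1437] [array([-0.142,  0.103]), array([0.118, 0.026]), np.float64(80.677)] [142. 138. 121.]
```

View pics/top2.png

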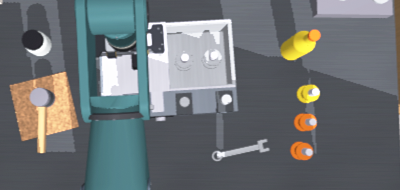

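Request:
{"method": "carry_out", "body": {"commands": [[-0.001,0.002,0.03,0,0,0],[-0.001,0.002,0.06,0,0,0],[-0.001,0.002,0.07,0,0,0],[-0.001,0.002,0.071,0,0,0],[-0.001,0.002,0.071,0,0,0]]}}

```text
time: 15.0
tool_pos: [0.621, 0.0823, 0.1183]
ee_rot: [3.141, -0.002, 0.068]
wrist_force: [0.3, -0.1, -0.2]
width: 0.0521
finger_force: 0.0
```

Request:
{"method": "carry_out", "body": {"commands": [[0,0,0,0,0,0],[0,0,0,0,0,0],[0,0,0,0,0,0],[0,0,0,0,0,0],[0,0,0,0,0,0]], "jaw": 0}}

```text
time: 15.5
tool_pos: [0.6202, 0.0833, 0.117]
ee_rot: [-3.141, -0.001, 0.069]
wrist_force: [-0.4, -1.5, 0.6]
width: 0.0155
finger_force: 30.0
```

Request:
{"method": "carry_out", "body": {"commands": [[0,0.01,0,0,0,0],[0,0.03,0,0,0,0],[0,0.055,0,0,0,0],[0,0.08,0,0,0,0],[0,0.105,0,0,0,0]]}}

```text
time: 16.0
tool_pos: [0.6275, -0.0223, 0.117]
ee_rot: [-3.14, -0.001, 0.07]
wrist_force: [0.5, 3.4, 1.1]
width: 0.0159
finger_force: 30.0
```

Request:
{"method": "carry_out", "body": {"commands": [[0,0.025,0,0,0,0],[0,0.05,0,0,0,0],[0,0.07,0,0,0,0],[0,0.08,0,0,0,0],[0,0.087,0,0,0,0]]}}

```text
time: 16.5
tool_pos: [0.6333, -0.1052, 0.1169]
ee_rot: [-3.132, -0.001, 0.07]
wrist_force: [-0.4, 20.4, 5.2]
width: 0.0155
finger_force: 30.1
```

```bash
python3 -c "
from bench import *
from h import *
st(get_obs())"
```

```text
16.5 washer [ 0.0015 -0.099   0.1169] [-3.132e+00 -1.000e-03  7.000e-02] w 0.0155 ff 30.1 F [-0.4 20.4  5.2]
```

Request:
{"method": "carry_out", "body": {"commands": [[0,-0.003,0,0,0,0],[0,-0.003,0,0,0,0],[0,-0.003,-0.01,0,0,0],[0,-0.003,-0.05,0,0,0],[0,-0.003,-0.09,0,0,0]], "jaw": 0.55}}

```text
time: 17.0
tool_pos: [0.6321, -0.1059, 0.2066]
ee_rot: [-3.142, 0.003, 0.069]
wrist_force: [1.5, 0.3, -0.1]
width: 0.0507
finger_force: 0.0
```

```bash
python3 - <<'E'
from bench import *
from h import *
st(get_obs())
t=snapshot("top");W=cloud(t);im=cv2.cvtColor(t["img"],cv2.COLOR_RGB2HSV)
print(blobs(t,.138,.147,(330,370,130,180)))
box=np.zeros((400,640),bool);box[165:265,150:235]=1
head=box&(W[...,2]>.07)&(W[...,2]<.085); p=W[head]; hc=cv2.minEnclosingCircle(p[:,:2].astype(np.float32)); print("head",hc,p.mean(0))
hd=box&(W[...,2]>.046)&(W[...,2]<.058); p=W[hd]; r=cv2.minAreaRect(p[:,:2].astype(np.float32)); print("handle",r,p.mean(0))
l=cv2.fitLine(p[:,:2].astype(np.float32),cv2.DIST_HUBER,0,.01,.01).ravel();print(l,np.degrees(np.arctan2(l[1],l[0])))
mt=box&(W[...,2]>.0045)&(W[...,2]<.012)&(im[...,1]>60); p=W[mt]; print("mat",cv2.minAreaRect(p[:,:2].astype(np.float32)),mt.sum())
E
```

```text
17.0 washer [ 2.000e-04 -9.970e-02  2.066e-01] [-3.142e+00  3.000e-03  6.900e-02] w 0.0507 ff 0.0 F [ 1.5  0.3 -0.1]
[(array([351., 157.]), np.int32(86), array([-0.0132, -0.0975,  0.1429]), [array([-0.013, -0.097]), array([0.044, 0.016]), np.float64(1.549)], array([60., 60., 67.]))]
head ((0.5076290965080261, 0.3677944839000702), 0.028360581025481224) [0.50735212 0.36660108 0.07703517]
handle ((0.4383625388145447, 0.3628845512866974), (0.03195304051041603, 0.1892905831336975), 83.87095642089844) [0.41797729 0.36379202 0.05337733]
[ 0.9981201  -0.06128764  0.4179773   0.36379203] -3.5137248
mat ((0.46083539724349976, 0.3672510087490082), (0.2308834344148636, 0.18247196078300476), 15.185195922851562) 1693
```

Request:
{"method": "carry_out", "body": {"commands": [[0,-0.02,-0.02,0,0,0],[-0.01,-0.06,-0.03,0,0,0],[-0.02,-0.1,-0.03,0,0,0],[-0.03,-0.14,-0.03,0,0,0],[-0.04,-0.18,-0.03,0,0,0]]}}

```text
time: 17.55
tool_pos: [0.5804, 0.072, 0.2375]
ee_rot: [3.141, -0.002, 0.068]
wrist_force: [-0.1, 0.9, 0.1]
width: 0.0517
finger_force: 0.0
```

Request:
{"method": "carry_out", "body": {"commands": [[-0.02,-0.04,0,0,0,0],[-0.04,-0.08,0,0,0,0],[-0.06,-0.12,0,0,0,0],[-0.08,-0.16,0,0,0,0],[-0.1,-0.2,0,0,0,0]]}}

```text
time: 18.05
tool_pos: [0.4664, 0.2648, 0.2375]
ee_rot: [3.141, -0.002, 0.068]
wrist_force: [0.0, 0.7, 0.3]
width: 0.0517
finger_force: 0.0
```

Request:
{"method": "carry_out", "body": {"commands": [[-0.01,-0.03,0,0,0,0],[-0.01,-0.06,0,0,0,0],[-0.01,-0.085,0.01,0,0,0],[-0.01,-0.1,0.02,0,0,0],[-0.01,-0.102,0.04,0,0,0]]}}

```text
time: 18.55
tool_pos: [0.4508, 0.3666, 0.1975]
ee_rot: [-3.14, -0.003, 0.071]
wrist_force: [0.6, -0.2, -0.4]
width: 0.0516
finger_force: 0.0
```

```bash
python3 - <<'E'
from bench import *
from h import *
o=get_obs();st(o);print(o["tool_pos"])
for n in("top","wrist"):
    t=snapshot(n);W=cloud(t);im=cv2.cvtColor(t["img"],cv2.COLOR_RGB2HSV)
    if n=="wrist": cv2.imwrite("pics/w3.png",t["img"][:,:,::-1])
    box=(W[...,1]>.2)&(W[...,1]<.5)&(W[...,0]>.25)&(W[...,0]<.65)
    head=box&(W[...,2]>.07)&(W[...,2]<.085)&(im[...,1]<60); p=W[head]
    if len(p): print(n,"head",cv2.minEnclosingCircle(p[:,:2].astype(np.float32)),p.mean(0))
    hd=box&(W[...,2]>.046)&(W[...,2]<.058)&(im[...,1]>60); p=W[hd]
    if len(p): print("handle",cv2.minAreaRect(p[:,:2].astype(np.float32)),p.mean(0))
    mt=box&(W[...,2]>.002)&(W[...,2]<.008)&(im[...,1]>70)
    k,l,s_,c=cv2.connectedComponentsWithStats(cv2.morphologyEx(mt.astype(np.uint8),cv2.MORPH_OPEN,np.ones((3,3))));i=1+np.argmax(s_[1:,4]);print("mat",cv2.minAreaRect(W[l==i][:,:2].astype(np.float32)))
E
```

```text
18.55 washer [-0.1481  0.3842  0.1975] [-3.14e+00 -3.00e-03  7.10e-02] w 0.0516 ff 0.0 F [ 0.6 -0.2 -0.4]
[0.45080702 0.36656604 0.197546  ]
top head ((0.5658077001571655, 0.379802405834198), 0.08631899207830429) [0.52078029 0.36242591 0.0769609 ]
handle ((0.44815027713775635, 0.32784217596054077), (0.1010909453034401, 0.21130947768688202), 45.245994567871094) [0.40594312 0.35937402 0.05283693]
mat ((0.44913461804389954, 0.3323576748371124), (0.08656769245862961, 0.0664411336183548), 4.494323253631592)
wrist head ((0.4891809821128845, 0.30182379484176636), 0.09454918652772903) [0.50824936 0.36596271 0.07619002]
handle ((0.4264804720878601, 0.32290220260620117), (0.17104382812976837, 0.18347316980361938), 73.11970520019531) [0.41943784 0.34701204 0.05191953]
mat ((0.48479586839675903, 0.37400808930397034), (0.17993657290935516, 0.17930588126182556), 14.742557525634766)
```

View pics/w3.png

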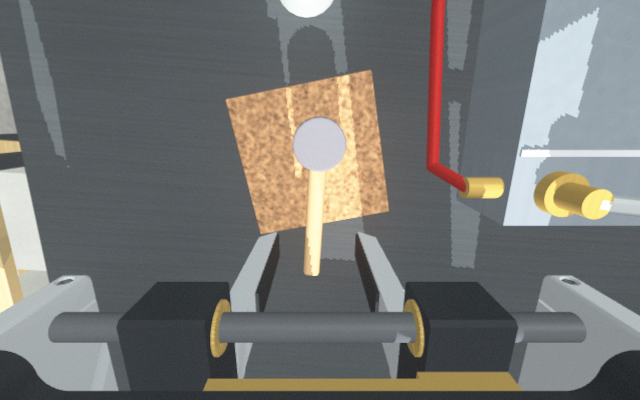

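```bash
python3 - <<'E'
from bench import *
from h import *
t=snapshot("wrist");im=cv2.cvtColor(t["img"],cv2.COLOR_RGB2HSV)
W=cloud(t)
m=np.zeros((400,640),bool);m[176:270,300:330]=1;m&=(W[...,2]>.045)&(W[...,2]<.06)
p=W[m];print(m.sum(),cv2.minAreaRect(p[:,:2].astype(np.float32)),p.mean(0))
l=cv2.fitLine(p[:,:2].astype(np.float32),cv2.DIST_HUBER,0,.01,.01).ravel();print(l,np.arctan2(l[1],l[0]))
h=np.zeros((400,640),bool);h[110:180,285:350]=1;h&=(W[...,2]>.07)&(W[...,2]<.085);p=W[h];hc=cv2.minEnclosingCircle(p[:,:2].astype(np.float32))[0];print(hc)
print("q",get_obs()["joint_positions"].round(2))
E
```

```text
1554 ((0.4104387164115906, 0.3655441701412201), (0.12127875536680222, 0.020025134086608887), 0.6681745052337646) [0.41444659 0.36562137 0.05252636]
[0.9999455  0.01043605 0.4144466  0.3656214 ] 0.0104362415
(0.5076505541801453, 0.3662782609462738)
q [ 0.58  0.16  1.32 -0.    1.67  2.08]
```

Request:
{"method": "carry_out", "body": {"commands": [[0.008,0.001,0.02,0,0,0.03],[0.008,0.001,0.05,0,0,0.059],[0.008,0.001,0.08,0,0,0.059],[0.008,0.001,0.1,0,0,0.059],[0.008,0.001,0.1,0,0,0.059]]}}

```text
time: 19.2
tool_pos: [0.4572, 0.3624, 0.0939]
ee_rot: [3.138, 0.005, 0.008]
wrist_force: [-1.1, -0.4, 0.3]
width: 0.0518
finger_force: 0.0
```

```bash
python3 -c "
from bench import *
from h import *
for i in range(3):
    o=get_obs();st(o);print(o['tool_pos']);snapshot('wrist')"
```

```text
19.2 washer [-0.142   0.3796  0.0939] [3.138 0.005 0.008] w 0.0518 ff 0.0 F [-1.1 -0.4  0.3]
[0.45715869 0.36235684 0.09388671]
19.25 washer [-0.1408  0.3804  0.0962] [3.14e+00 2.00e-03 9.00e-03] w 0.0518 ff 0.0 F [ 0.1  0.2 -0.6]
[0.45827234 0.36328377 0.09618145]
19.3 washer [-0.1399  0.3811  0.0979] [-3.141e+00 -1.000e-03  9.000e-03] w 0.0515 ff 0.0 F [-0.1 -0.7 -0.3]
[0.45918958 0.36404751 0.09790228]
```

Request:
{"method": "carry_out", "body": {"commands": [[-0.001,-0.001,0.025,0,0,0],[-0.001,-0.001,0.05,0,0,0],[-0.001,-0.001,0.068,0,0,0],[-0.001,-0.001,0.076,0,0,0],[-0.001,-0.001,0.077,0,0,0]]}}

```text
time: 19.85
tool_pos: [0.4578, 0.3654, 0.0202]
ee_rot: [-3.141, -0.001, 0.01]
wrist_force: [0.2, 0.0, 0.0]
width: 0.0517
finger_force: 0.0
```

Request:
{"method": "carry_out", "body": {"commands": [[0,0,0,0,0,0],[0,0,0,0,0,0],[0,0,0,0,0,0],[0,0,0,0,0,0],[0,0,0,0,0,0]], "jaw": 0}}

```text
time: 20.35
tool_pos: [0.4577, 0.3657, 0.0203]
ee_rot: [-3.141, -0.001, 0.01]
wrist_force: [-0.1, 0.4, 2.3]
width: 0.0202
finger_force: 30.0
```

Request:
{"method": "carry_out", "body": {"commands": [[0,0,-0.01,0,0,0],[0,0,-0.03,0,0,0],[0,0,-0.06,0,0,0],[0,0,-0.1,0,0,0],[0,0,-0.14,0,0,0]]}}

```text
time: 20.85
tool_pos: [0.4563, 0.3646, 0.1598]
ee_rot: [3.14, 0.003, 0.01]
wrist_force: [0.2, 0.7, -2.8]
width: 0.0198
finger_force: 30.0
```

```bash
python3 - <<'E'
from bench import *
from h import *
s=snapshot("side");snapshot("side")
o=get_obs();st(o);print(o['tool_pos'])
t=snapshot("wrist");W=cloud(t)
h=np.zeros((400,640),bool);h[30:330,270:370]=1;W2=W-o['tool_pos']
m=h&(W2[...,2]>.03)&(W2[...,2]<.075)&(abs(W2[...,1])<.05)&(W2[...,0]<.1)&(W2[...,0]>0.01);p=W2[m];print(m.sum(),p.mean(0))
c,r=cv2.minEnclosingCircle(p[:,:2].astype(np.float32));print(c,r)
A=np.c_[p[:,:2],np.ones(len(p))];print("plane z=ax+by+c",np.linalg.lstsq(A,p[:,2],rcond=None)[0])
E
```

```text
20.95 washer [-0.1385  0.3842  0.1673] [-3.135 -0.011  0.01 ] w 0.0198 ff 30.0 F [ 0.9  0.4 -1.4]
[0.46031432 0.3672483  0.16729951]
10577 [ 0.05088354 -0.00087512  0.05589444]
(0.04266154021024704, -0.004220928065478802) 0.036676160991191864
plane z=ax+by+c [0.0424964  0.00603857 0.05373736]
```

Request:
{"method": "carry_out", "body": {"commands": [[0,0,-0.03,0,0,0],[0,0.01,-0.06,0,0,0],[0,0.03,-0.085,0,0,0],[0,0.06,-0.1,0,0,0],[0,0.1,-0.1,0,0,0]]}}

```text
time: 21.5
tool_pos: [0.4583, 0.2653, 0.2595]
ee_rot: [-3.141, -0.0, 0.012]
wrist_force: [0.9, -0.4, -2.1]
width: 0.0197
finger_force: 30.0
```

Request:
{"method": "carry_out", "body": {"commands": [[0,0.04,0,0,0,0],[-0.005,0.08,0,0,0,0],[-0.01,0.12,0,0,0,0],[-0.01,0.16,0,0,0,0],[-0.01,0.2,0,0,0,0]]}}

```text
time: 22.0
tool_pos: [0.4487, 0.0637, 0.2566]
ee_rot: [3.141, 0.005, 0.01]
wrist_force: [0.9, -0.6, -2.0]
width: 0.02
finger_force: 30.0
```

Request:
{"method": "carry_out", "body": {"commands": [[0,0.04,0,0,0,0],[0,0.08,0,0,0,0],[-0.005,0.12,0,0,0,0],[-0.007,0.16,0,0,0,0],[-0.007,0.19,0,0,0,0]]}}

```text
time: 22.5
tool_pos: [0.4434, -0.1267, 0.2565]
ee_rot: [-3.14, 0.006, 0.008]
wrist_force: [0.7, -0.1, -2.8]
width: 0.0196
finger_force: 30.0
```

Request:
{"method": "carry_out", "body": {"commands": [[0,0.02,0,0,0,0],[0,0.035,0.01,0,0,0],[0,0.045,0.02,0,0,0],[0,0.046,0.03,0,0,0],[0,0.046,0.03,0,0,0]]}}

```text
time: 23.0
tool_pos: [0.4443, -0.1695, 0.2263]
ee_rot: [-3.138, 0.005, 0.01]
wrist_force: [0.8, 0.4, -4.7]
width: 0.0198
finger_force: 30.0
```

```bash
python3 - <<'E'
from bench import *
from h import *
t=snapshot("top");print("handle",blobs(t,.138,.147,(330,370,120,180)))
w=snapshot("wrist");cv2.imwrite("pics/w4.png",w["img"][:,:,::-1])
s=snapshot("side");cv2.imwrite("pics/s4.png",cv2.resize(s["img"][130:290,230:470,::-1],(720,480)))
for i in range(3):
    o=get_obs();snapshot("top")
    st(o);print(o['tool_pos'])
E
```

```text
handle [(array([351., 152.]), np.int32(133), array([-0.0008, -0.0972,  0.1436]), [array([-0.   , -0.097]), array([0.016, 0.069]), np.float64(89.997)], array([57., 56., 63.]))]
23.15 washer [-0.1901 -0.1507  0.2297] [-3.141 -0.     0.011] w 0.0199 ff 30.0 F [ 0.3 -1.4 -2.9]
[ 0.44572639 -0.16993555  0.22967603]
23.2 washer [-0.1899 -0.1508  0.2302] [ 3.141e+00 -1.000e-03  1.100e-02] w 0.0198 ff 30.0 F [ 0.7  1.1 -2.7]
[ 0.4459428  -0.17007818  0.23015479]
23.25 washer [-0.1898 -0.151   0.2304] [ 3.141e+00 -1.000e-03  1.100e-02] w 0.0195 ff 30.0 F [ 0.5 -0.1 -2.7]
[ 0.44602224 -0.17024129  0.23040449]
```

View pics/s4.png

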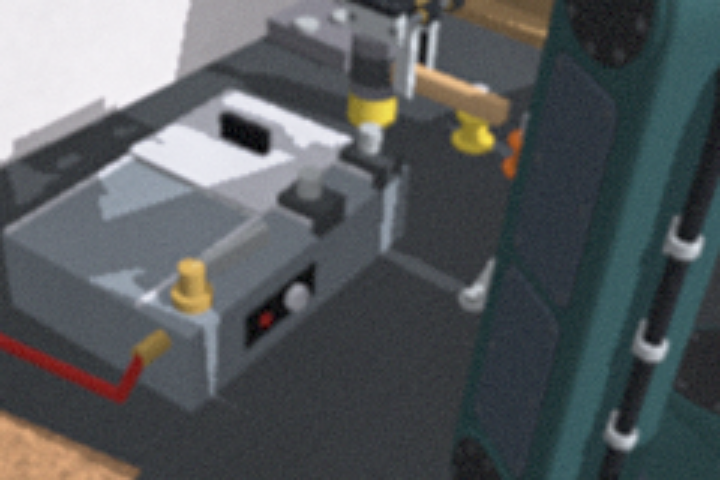

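View pics/w4.png

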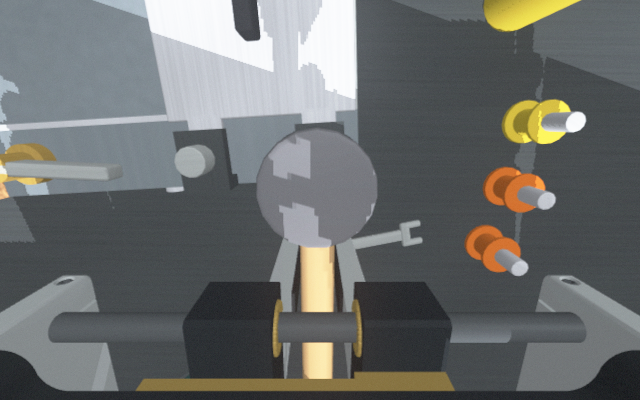

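Request:
{"method": "carry_out", "body": {"commands": [[0,0,0.02,0,0,0],[0,0,0.045,0,0,0],[0,0,0.075,0,0,0],[0,0,0.079,0,0,0],[0,0,0.079,0,0,0]]}}

```text
time: 23.8
tool_pos: [0.4457, -0.1706, 0.1513]
ee_rot: [3.142, -0.0, 0.01]
wrist_force: [1.2, 0.7, -2.3]
width: 0.0198
finger_force: 30.0
```

Request:
{"method": "carry_out", "body": {"commands": [[0,0,-0.02,0,0,0],[0,0,-0.05,0,0,0],[0,0,-0.079,0,0,0],[0,0,-0.079,0,0,0],[0,0,-0.079,0,0,0]]}}

```text
time: 24.3
tool_pos: [0.446, -0.1708, 0.2301]
ee_rot: [3.141, -0.001, 0.01]
wrist_force: [-0.9, 0.3, -3.3]
width: 0.0203
finger_force: 30.0
```

```bash
python3 - <<'E'
from bench import *
from h import *
s=snapshot("side")
for i,b in enumerate(blobs(s,.130,.170,(325,380,160,205))): print(*b)
W=tow(cloud(s))
for n,y in(("R",-.155),("L",-.04)):
    m=(np.hypot(W[...,0]+.141,W[...,1]-y)<.012)&(W[...,2]>.125)&(W[...,2]<.17); print(n,m.sum(),np.sort(W[m][:,2])[-15:].round(3))
o=get_obs();st(o)
t=snapshot("wrist");W=cloud(t)
h=np.zeros((400,640),bool);h[30:330,250:390]=1;W2=W-o['tool_pos']
m=h&(W2[...,2]>.03)&(W2[...,2]<.09)&(abs(W2[...,1])<.05)&(W2[...,0]<.1)&(W2[...,0]>0.025);p=W2[m];print(m.sum(),p.mean(0))
A=np.c_[p[:,:2],np.ones(len(p))];print("plane z=ax+by+c",np.linalg.lstsq(A,p[:,2],rcond=None)[0])
E
```

```text
[353. 180.] 128 [-0.1436 -0.1514  0.1326] [array([-0.141, -0.156]), array([0.051, 0.062]), np.float64(88.342)] [ 96. 100. 104.]
[334. 194.] 179 [-0.1465 -0.0339  0.1337] [array([-0.141, -0.041]), array([0.063, 0.051]), np.float64(3.604)] [88. 91. 95.]
R 24 [0.135 0.136 0.136 0.137 0.137 0.137 0.137 0.137 0.138 0.138 0.138 0.139
 0.139 0.139 0.141]
L 60 [0.159 0.159 0.159 0.159 0.159 0.16  0.16  0.16  0.161 0.161 0.161 0.161
 0.161 0.162 0.162]
24.35 washer [-0.1907 -0.1512  0.2286] [-3.141e+00  1.000e-03  1.000e-02] w 0.0197 ff 30.0 F [ 0.8 -0.5 -3.7]
11652 [0.05212901 0.00023818 0.05741518]
plane z=ax+by+c [-0.01927243 -0.0005026   0.05841995]
```

Request:
{"method": "carry_out", "body": {"commands": [[0,0,0.035,0,0,0],[0,0,0.07,0,0,0],[0,0,0.082,0,0,0],[0,0,0.083,0,0,0],[0,0,0.083,0,0,0]]}}

```text
time: 24.9
tool_pos: [0.445, -0.1704, 0.1454]
ee_rot: [-3.14, 0.002, 0.01]
wrist_force: [-0.6, -0.3, -3.0]
width: 0.0198
finger_force: 30.0
```

Request:
{"method": "carry_out", "body": {"commands": [[0,0,-0.02,0,0,0],[0,0,-0.05,0,0,0],[0,0,-0.083,0,0,0],[0,-0.03,-0.083,0,0,0],[0,-0.06,-0.083,0,0,0]]}}

```text
time: 25.4
tool_pos: [0.4459, -0.1108, 0.2313]
ee_rot: [3.141, -0.003, 0.008]
wrist_force: [0.5, 0.6, -3.1]
width: 0.02
finger_force: 30.0
```

```bash
cat >> h.py <<'E'
def pins(s):
    W=tow(cloud(s))
    for n,y in(("R",-.155),("L",-.04)):
        m=(np.hypot(W[...,0]+.141,W[...,1]-y)<.012)&(W[...,2]>.125)&(W[...,2]<.17); print(n,m.sum(),np.percentile(W[m][:,2],[50,75,90]).round(4))
def head(w,o):
    W2=cloud(w)-o['tool_pos']; h=np.zeros((400,640),bool);h[30:330,250:390]=1
    m=h&(W2[...,2]>.03)&(W2[...,2]<.09)&(abs(W2[...,1])<.05)&(W2[...,0]<.1)&(W2[...,0]>0.025);p=W2[m]
    A=np.c_[p[:,:2],np.ones(len(p))];print("head",m.sum(),p.mean(0).round(4),"slope",np.linalg.lstsq(A,p[:,2],rcond=None)[0].round(4))
E
python3 - <<'E'
from bench import *
from h import *
s=snapshot("side");pins(s);snapshot("side");o=get_obs();st(o);print(o['tool_pos']);head(snapshot("wrist"),o)
pins(snapshot("top"))
E
```

```text
R 28 [0.1371 0.138  0.1388]
L 59 [0.1522 0.1583 0.1595]
25.5 washer [-0.1863 -0.0889  0.2303] [-3.14e+00 -1.00e-03  1.40e-02] w 0.0197 ff 30.0 F [ 0.1  0.8 -2.9]
[ 0.44529426 -0.10802285  0.23028644]
head 12545 [0.0502 0.0003 0.0642] slope [-1.555e-01  1.000e-04  7.200e-02]Traceback (most recent call last):
  File "<stdin>", line 4, in <module>
  File "h.py", line 24, in pins
    m=(np.hypot(W[...,0]+.141,W[...,1]-y)<.012)&(W[...,2]>.125)&(W[...,2]<.17); print(n,m.sum(),np.percentile(W[m][:,2],[50,75,90]).round(4))
                                                                                                ~~~~~~~~~~~~~^^^^^^^^^^^^^^^^^^^^^^
    return _quantile_unchecked(
        a, q, axis, out, overwrite_input, method, keepdims, weights)
    return _ureduce(a,
                    func=_quantile_ureduce_func,
    ...<5 lines>...
                    overwrite_input=overwrite_input,
                    method=method)
    r = func(a, **kwargs)
    result = _quantile(arr,
                       quantiles=q,
    ...<2 lines>...
                       out=out,
                       weights=wgt)
    slices_having_nans = np.isnan(arr[-1, ...])
                                  ~~~^^^^^^^^^
IndexError: index -1 is out of bounds for axis 0 with size 0
```

```bash
python3 - <<'E'
from bench import *
from h import *
s=snapshot("side");w=snapshot("wrist");o=get_obs();st(o)
a=cv2.resize(s["img"][120:220,300:450,::-1],(600,400),interpolation=cv2.INTER_CUBIC);b=w["img"][100:400,220:420,::-1]
c=np.zeros((400,800,3),np.uint8);c[:,:600]=a;c[:300,600:]=b;cv2.imwrite("pics/c5.png",c)
W=cloud(w)-o["tool_pos"]
for v in range(110,290,12): print(v,W[v,318].round(4),w["img"][v,318])
E
```

```text
25.7 washer [-0.1867 -0.0921  0.2294] [3.141 0.    0.009] w 0.0199 ff 30.0 F [ 0.1 -0.3 -3. ]
110 [ 0.0931 -0.0003 -0.1205] [180 183 190]
122 [ 0.0816 -0.0005 -0.1289] [102 106 111]
134 [0.075  0.0002 0.0388] [64 65 69]
146 [0.0708 0.0002 0.0587] [ 98  98 106]
158 [0.067  0.0002 0.0692] [111 113 118]
170 [0.0623 0.0002 0.0685] [101 101 106]
182 [0.0578 0.0001 0.0701] [101 101 107]
194 [0.0524 0.     0.0677] [124 126 131]
206 [ 0.0472 -0.      0.0674] [121 121 128]
218 [ 0.0416 -0.0001  0.0659] [ 99 100 105]
230 [ 0.0358 -0.0002  0.0651] [101 102 109]
242 [ 0.0295 -0.0003  0.0633] [163 164 172]
254 [ 0.0239 -0.0003  0.0637] [165 166 174]
266 [ 0.017  -0.0004  0.0618] [167 169 177]
278 [-0.0056 -0.0008  0.0339] [249 227 167]
```

View pics/c5.png

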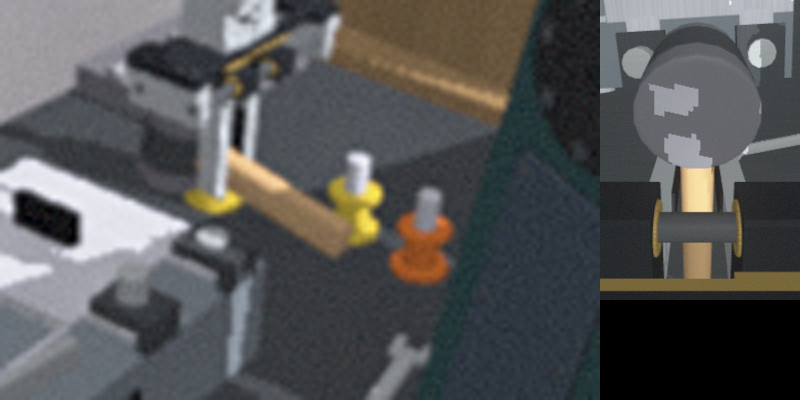

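Request:
{"method": "carry_out", "body": {"commands": [[-0.002,-0.02,0,0,-0.05,0],[-0.006,-0.04,0,0,-0.1,0],[-0.008,-0.055,0,0,-0.148,0],[-0.008,-0.055,0,0,-0.148,0],[-0.008,-0.055,0,0,-0.148,0]]}}

```text
time: 26.2
tool_pos: [0.4368, -0.0566, 0.2292]
ee_rot: [3.141, 0.148, 0.009]
wrist_force: [-0.2, -0.2, -3.0]
width: 0.0196
finger_force: 30.0
```

```bash
python3 - <<'E'
from bench import *
from h import *
snapshot("top");snapshot("top");o=get_obs();st(o);print(o['tool_pos'])
w=snapshot("wrist");W=cloud(w)-o["tool_pos"]
for u in (300,318,336):
  for v in range(120,290,14): print(u,v,W[v,u].round(4)) if u==318 or v in(204,) else 0
E
```

```text
26.3 washer [-0.1915 -0.0372  0.2296] [3.141 0.147 0.008] w 0.0197 ff 30.0 F [-0.3  1.7 -3.6]
[ 0.43651852 -0.05685982  0.22956539]
300 204 [0.0576 0.007  0.0603]
318 120 [ 0.0694 -0.0008 -0.0975]
318 134 [ 0.0797 -0.0002  0.0268]
318 148 [ 0.0787 -0.0001  0.0518]
318 162 [ 0.075  -0.0001  0.0595]
318 176 [ 0.0693 -0.0002  0.0592]
318 190 [ 0.0634 -0.0003  0.0591]
318 204 [ 0.0572 -0.0003  0.0591]
318 218 [ 0.0503 -0.0004  0.0583]
318 232 [ 0.0435 -0.0005  0.0582]
318 246 [ 0.0364 -0.0006  0.0584]
318 260 [ 0.0286 -0.0006  0.0579]
318 274 [ 0.0024 -0.001   0.0345]
318 288 [-0.0076 -0.0011  0.0346]
336 204 [ 0.057  -0.0078  0.0586]
```

Request:
{"method": "carry_out", "body": {"commands": [[-0.003,0,0.022,0,0,0],[-0.007,0,0.047,0,0,0],[-0.0115,0,0.077,0,0,0],[-0.012,0,0.081,0,0,0],[-0.012,0,0.081,0,0,0]]}}

```text
time: 26.85
tool_pos: [0.4123, -0.0565, 0.1515]
ee_rot: [3.142, 0.148, 0.009]
wrist_force: [-0.1, -0.4, -2.4]
width: 0.0202
finger_force: 30.6
```

```bash
python3 - <<'E'
from bench import *
from h import *
st(get_obs())
pins(snapshot("side"))
E
```

```text
26.85 washer [-0.2156 -0.0352  0.1515] [3.142 0.148 0.009] w 0.0202 ff 30.6 F [-0.1 -0.4 -2.4]Traceback (most recent call last):
  File "<stdin>", line 4, in <module>
  File "h.py", line 24, in pins
    m=(np.hypot(W[...,0]+.141,W[...,1]-y)<.012)&(W[...,2]>.125)&(W[...,2]<.17); print(n,m.sum(),np.percentile(W[m][:,2],[50,75,90]).round(4))
                                                                                                ~~~~~~~~~~~~~^^^^^^^^^^^^^^^^^^^^^^
    return _quantile_unchecked(
        a, q, axis, out, overwrite_input, method, keepdims, weights)
    return _ureduce(a,
                    func=_quantile_ureduce_func,
    ...<5 lines>...
                    overwrite_input=overwrite_input,
                    method=method)
    r = func(a, **kwargs)
    result = _quantile(arr,
                       quantiles=q,
    ...<2 lines>...
                       out=out,
                       weights=wgt)
    slices_having_nans = np.isnan(arr[-1, ...])
                                  ~~~^^^^^^^^^
IndexError: index -1 is out of bounds for axis 0 with size 0
```

Request:
{"method": "carry_out", "body": {"commands": [[0.003,0,-0.02,0,0,0],[0.007,0,-0.045,0,0,0],[0.012,0,-0.081,0,0,0],[0.012,0,-0.081,0,0,0],[0.012,0,-0.081,0,0,0]]}}

```text
time: 27.4
tool_pos: [0.4373, -0.0561, 0.2304]
ee_rot: [3.141, 0.146, 0.01]
wrist_force: [0.3, 0.4, -3.7]
width: 0.0197
finger_force: 30.6
```

```bash
sed -i 's/print(n,m.sum(),np.percentile/m.sum() and print(n,m.sum(),np.percentile/' h.py; cat >> h.py <<'E'
def prof(w,o):
    W=cloud(w)-o["tool_pos"]; print([W[v,318].round(4).tolist() for v in range(134,285,10)])
E
python3 - <<'E'
from bench import *
from h import *
pins(snapshot("side"));snapshot("top");o=get_obs();st(o);print(o['tool_pos'])
prof(snapshot("wrist"),o)
E
```

```text
R 12 [0.1364 0.138  0.1385]
L 46 [0.1478 0.1508 0.1525]
27.5 washer [-0.1922 -0.0361  0.2282] [-3.141  0.15   0.01 ] w 0.0195 ff 30.6 F [ 0.   0.2 -3.8]
[ 0.43579019 -0.05578705  0.22820218]
[[0.0811, -0.0001, 0.0336], [0.0783, -0.0001, 0.0417], [0.0764, -0.0001, 0.0515], [0.0743, -0.0001, 0.0587], [0.0726, -0.0001, 0.066], [0.0708, -0.0001, 0.0715], [0.0678, -0.0001, 0.0735], [0.0641, -0.0002, 0.0738], [0.0586, -0.0003, 0.0707], [0.0541, -0.0003, 0.0702], [nan, nan, nan], [0.0443, -0.0004, 0.0688], [0.0379, -0.0005, 0.0665], [0.0324, -0.0006, 0.0658], [0.0262, -0.0007, 0.0646], [0.019, -0.0008, 0.0626]]
```

Request:
{"method": "carry_out", "body": {"commands": [[0,0,0,0,-0.07,0],[0,0,0,0,-0.14,0],[0,0,0,0,-0.2,0],[0,0,0,0,-0.2,0],[0,0,0,0,-0.2,0]]}}

```text
time: 28.05
tool_pos: [0.4361, -0.0558, 0.2283]
ee_rot: [-3.141, 0.35, 0.01]
wrist_force: [-0.7, 0.1, -4.1]
width: 0.0198
finger_force: 30.6
```

```bash
python3 - <<'E'
from bench import *
from h import *
snapshot("side");s=snapshot("side");pins(s);o=get_obs();st(o);print(o['tool_pos'])
prof(snapshot("wrist"),o)
E
```

```text
R 23 [0.1355 0.1368 0.1379]
L 49 [0.1467 0.1508 0.1514]
28.15 washer [-0.1919 -0.0362  0.2295] [3.142 0.347 0.01 ] w 0.0196 ff 30.6 F [-0.7  0.8 -3.3]
[ 0.43602914 -0.05587138  0.2295332 ]
[[0.0857, -0.0001, 0.0163], [0.0851, -0.0, 0.0261], [0.0848, -0.0, 0.0354], [0.0841, 0.0, 0.0428], [0.084, 0.0, 0.0503], [0.0843, 0.0001, 0.0578], [0.0808, 0.0, 0.0587], [0.0767, -0.0, 0.0591], [0.0724, -0.0001, 0.0593], [0.0674, -0.0002, 0.059], [0.0619, -0.0002, 0.0585], [0.0567, -0.0003, 0.0586], [0.051, -0.0004, 0.0586], [0.0446, -0.0005, 0.0582], [0.0376, -0.0006, 0.0577], [0.0312, -0.0006, 0.058]]
```

Request:
{"method": "carry_out", "body": {"commands": [[0.0148,0,0.0159,0,0,0],[0.0233,0,0.0394,0,0,0],[0.0346,0,0.0704,0,0,0],[0.0363,0,0.0751,0,0,0],[0.0363,0,0.0751,0,0,0]]}}

```text
time: 28.7
tool_pos: [0.4443, -0.056, 0.1491]
ee_rot: [3.14, 0.347, 0.009]
wrist_force: [-1.8, -0.1, 4.6]
width: 0.0202
finger_force: 31.7
```

Request:
{"method": "carry_out", "body": {"commands": [[-0.0068,0,-0.0188,0,0,0],[-0.0171,0,-0.047,0,0,0],[-0.0273,0,-0.0752,0,0,0],[-0.0273,0,-0.0752,0,0,0],[-0.0273,0,-0.0752,0,0,0]]}}

```text
time: 29.2
tool_pos: [0.4451, -0.0559, 0.2267]
ee_rot: [3.141, 0.346, 0.01]
wrist_force: [0.1, 0.1, -3.4]
width: 0.0199
finger_force: 31.0
```

```bash
python3 - <<'E'
from bench import *
from h import *
snapshot("side");s=snapshot("side");pins(s);o=get_obs();st(o);print(o['tool_pos'])
prof(snapshot("wrist"),o)
E
```

```text
R 13 [0.1359 0.1374 0.1383]
L 27 [0.1365 0.1381 0.1388]
29.3 washer [-0.1838 -0.0366  0.2249] [-3.141  0.351  0.01 ] w 0.0201 ff 31.0 F [ 0.1  0.2 -3.2]
[ 0.44412059 -0.05567232  0.22488166]
[[0.0864, -0.0001, 0.0176], [0.0859, -0.0, 0.0274], [0.0854, -0.0, 0.0361], [0.0846, -0.0, 0.0431], [0.0839, -0.0, 0.0495], [0.0835, 0.0, 0.056], [0.0821, 0.0, 0.0602], [0.0786, -0.0, 0.0612], [0.0744, -0.0001, 0.0614], [0.0686, -0.0002, 0.0601], [0.0637, -0.0002, 0.0601], [0.0585, -0.0003, 0.0602], [0.0528, -0.0004, 0.0599], [0.0454, -0.0005, 0.0585], [0.0396, -0.0006, 0.059], [0.0319, -0.0007, 0.0582]]
```

Request:
{"method": "carry_out", "body": {"commands": [[-0.0034,-0.01,-0.0094,0,-0.02,0],[-0.0068,-0.04,-0.0188,0,-0.05,0],[-0.0068,-0.08,-0.0188,0,-0.05,0],[-0.0068,-0.115,-0.0188,0,-0.05,0],[-0.0068,-0.15,-0.0188,0,-0.05,0]]}}

```text
time: 29.85
tool_pos: [0.4429, 0.0954, 0.2448]
ee_rot: [3.141, 0.401, 0.009]
wrist_force: [-0.0, 1.0, -2.8]
width: 0.0199
finger_force: 31.0
```

Request:
{"method": "carry_out", "body": {"commands": [[0,-0.035,0,0,0,0],[0,-0.075,0,0,0,0],[0,-0.115,0,0,0,0],[0,-0.155,0,0,0,0],[0,-0.19,0,0,0,0]]}}

```text
time: 30.35
tool_pos: [0.4409, 0.2858, 0.2445]
ee_rot: [3.14, 0.401, 0.01]
wrist_force: [0.2, -0.9, -3.8]
width: 0.02
finger_force: 31.0
```

Request:
{"method": "carry_out", "body": {"commands": [[0,-0.03,0,0,0,0],[0,-0.055,0,0,0,0],[0,-0.075,0,0,0,0],[0,-0.085,0,0,0,0],[0,-0.086,0,0,0,0]]}}

```text
time: 30.85
tool_pos: [0.4403, 0.3707, 0.2448]
ee_rot: [3.14, 0.401, 0.01]
wrist_force: [1.2, -0.5, -3.4]
width: 0.0198
finger_force: 30.9
```

```bash
python3 - <<'E'
from bench import *
from h import *
snapshot("side");snapshot("side");o=get_obs();st(o);print(o['tool_pos'])
prof(snapshot("wrist"),o)
t=snapshot("top");pins(t)
E
```

```text
30.95 washer [-0.1579  0.3878  0.2458] [3.14  0.399 0.009] w 0.0198 ff 30.9 F [-0.2 -1.3 -2.8]
[0.44077621 0.36948995 0.24576115]
[[0.0876, -0.0, 0.0143], [0.0873, -0.0, 0.0236], [0.0873, 0.0, 0.0324], [0.0872, 0.0001, 0.04], [0.0865, 0.0001, 0.046], [0.0865, 0.0001, 0.0523], [0.0856, 0.0001, 0.057], [0.0815, 0.0001, 0.0573], [0.0761, -0.0, 0.0564], [0.0722, -0.0, 0.0574], [0.0672, -0.0001, 0.0576], [0.061, -0.0002, 0.0569], [0.0552, -0.0003, 0.0569], [0.0496, -0.0003, 0.0575], [0.0438, -0.0004, 0.0581], [0.035, -0.0005, 0.0569]]
R 57 [0.1367 0.1378 0.1395]
L 59 [0.1367 0.138  0.1388]
```

Request:
{"method": "carry_out", "body": {"commands": [[0.0117,0,0.0276,0,0,0],[0.0272,0,0.0645,0,0,0],[0.0428,0,0.1013,0,0,0],[0.0564,0,0.1335,0,0,0],[0.0661,0,0.1566,0,0,0]]}}

```text
time: 31.55
tool_pos: [0.4404, 0.3684, 0.074]
ee_rot: [3.139, 0.401, 0.007]
wrist_force: [-0.1, 0.3, -2.7]
width: 0.0196
finger_force: 30.9
```

Request:
{"method": "carry_out", "body": {"commands": [[0.0078,0,0.0184,0,0,0],[0.0136,0,0.0322,0,0,0],[0.0175,0,0.0414,0,0,0],[0.0206,0,0.0488,0,0,0],[0.0218,0,0.0516,0,0,0]]}}

```text
time: 32.05
tool_pos: [0.4413, 0.37, 0.0204]
ee_rot: [3.142, 0.398, 0.009]
wrist_force: [0.2, 0.1, -3.0]
width: 0.0201
finger_force: 31.0
```

Request:
{"method": "carry_out", "body": {"commands": [[0,0,0,0,0,0],[0,0,0,0,0,0],[0,0,0,0,0,0],[0,0,0,0,0,0],[0,0,0,0,0,0]]}}

```text
time: 32.55
tool_pos: [0.4413, 0.3703, 0.021]
ee_rot: [-3.141, 0.397, 0.01]
wrist_force: [-1.0, -0.4, -3.5]
width: 0.0196
finger_force: 31.0
```

Request:
{"method": "carry_out", "body": {"commands": [[0.0004,0,0.0009,0,0,0],[0.0006,0,0.0014,0,0,0],[0.0008,0,0.0018,0,0,0],[0.0009,0,0.002,0,0,0],[0.0009,0,0.002,0,0,0]]}}

```text
time: 33.05
tool_pos: [0.4412, 0.3702, 0.0192]
ee_rot: [-3.141, 0.398, 0.01]
wrist_force: [-1.9, -0.4, 1.7]
width: 0.0195
finger_force: 31.1
```

```bash
python3 - <<'E'
from bench import *
from h import *
o=get_obs();st(o);print(o['tool_pos'])
prof(snapshot("wrist"),o)
E
```

```text
33.05 washer [-0.1574  0.3885  0.0192] [-3.141  0.398  0.01 ] w 0.0195 ff 31.1 F [-1.9 -0.4  1.7]
[0.44120603 0.37019832 0.01915092]
[[0.0872, -0.0001, 0.0137], [0.0872, -0.0, 0.0236], [0.0868, -0.0, 0.0317], [0.0866, 0.0, 0.0391], [0.0869, 0.0, 0.0467], [0.0865, 0.0001, 0.0527], [0.0855, 0.0001, 0.0571], [0.0817, 0.0, 0.0579], [0.0768, -0.0001, 0.0574], [0.0722, -0.0001, 0.0577], [0.0665, -0.0002, 0.057], [0.0617, -0.0003, 0.0577], [0.0545, -0.0004, 0.0564], [0.0499, -0.0004, 0.0579], [0.043, -0.0005, 0.0576], [0.0351, -0.0006, 0.0571]]
```

Request:
{"method": "carry_out", "body": {"commands": [[0,0,0,0,0,0],[0,0,0,0,0,0],[0,0,0,0,0,0],[0,0,0,0,0,0],[0,0,0,0,0,0]], "jaw": 0.55}}

```text
time: 33.6
tool_pos: [0.4413, 0.3702, 0.0183]
ee_rot: [3.141, 0.398, 0.01]
wrist_force: [-0.7, 0.1, 0.4]
width: 0.0511
finger_force: 0.0
```

Request:
{"method": "carry_out", "body": {"commands": [[-0.006,0,-0.0085,0,0,0],[-0.017,0,-0.025,0,0,0],[-0.03,0,-0.045,0,0,0],[-0.044,0,-0.065,0,0,0],[-0.0573,0,-0.0843,0,0,0]]}}

```text
time: 34.1
tool_pos: [0.4209, 0.3701, 0.1202]
ee_rot: [-3.141, 0.397, 0.01]
wrist_force: [0.7, 0.2, 0.9]
width: 0.0518
finger_force: 0.0
```

Request:
{"method": "carry_out", "body": {"commands": [[-0.01,0,-0.03,0,0.1,0],[-0.02,0,-0.06,0,0.2,0],[-0.03,0,-0.09,0,0.3,0],[-0.04,0,-0.1,0,0.398,0],[-0.04,0,-0.1,0,0.398,0]]}}

```text
time: 34.6
tool_pos: [0.4216, 0.3714, 0.2322]
ee_rot: [-3.135, -0.008, 0.013]
wrist_force: [-0.3, -0.5, 0.0]
width: 0.052
finger_force: 0.0
```

```bash
python3 - <<'E'
from bench import *
from h import *
s=snapshot("side");snapshot("side");o=get_obs();st(o);print(o['tool_pos'])
t=snapshot("top");w=snapshot("wrist")
a=s["img"][140:340,150:400,::-1];b=t["img"][100:300,140:400,::-1];cv2.imwrite("pics/c6.png",np.hstack([a,b]))
for n,q in(("t",t),("s",s)):
    W=cloud(q);m=(W[...,2]>.14)&(W[...,2]<.149);X=tow(W);m&=(abs(X[...,0]+.14)<.06)&(X[...,1]>.02)&(X[...,1]<.2);p=X[m]
    l=cv2.fitLine(p[:,:2].astype(np.float32),cv2.DIST_HUBER,0,.01,.01).ravel();print(n,m.sum(),"lever",l,cv2.minAreaRect(p[:,:2].astype(np.float32)))
    h=(abs(W[...,0]-.498)<.05)&(abs(W[...,1]-.37)<.05)&(W[...,2]>.065)&(W[...,2]<.09);p=W[h]
    if len(p)>20:
        A=np.c_[p[:,:2]-p[:,:2].mean(0),np.ones(len(p))];print("head",p.mean(0),np.linalg.lstsq(A,p[:,2],rcond=None)[0])
E
```

```text
34.7 washer [-0.1762  0.3896  0.2268] [-3.141  0.     0.011] w 0.0514 ff 0.0 F [-0.2 -0.2 -0.7]
[0.42234519 0.37006731 0.22675484]
t 230 lever [ 0.10356807  0.99462235 -0.13905737  0.10855629] ((-0.1376160830259323, 0.10388591885566711), (0.11329775303602219, 0.022321557626128197), 86.62409210205078)
head [0.49999183 0.37007625 0.07686303] [0.00024224 0.0279179  0.07686303]
s 152 lever [ 0.09361708  0.99560827 -0.14492507  0.08507102] ((-0.13806013762950897, 0.10344837605953217), (0.12249385565519333, 0.02715178392827511), 85.84612274169922)
head [0.49540518 0.37333474 0.07557506] [ 0.0799177  -0.03140638  0.07557506]
```

View pics/c6.png

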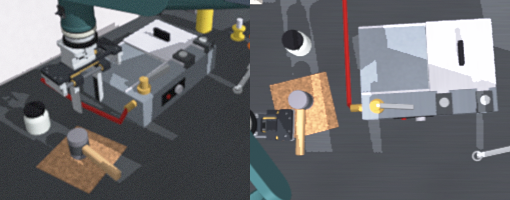

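Request:
{"method": "carry_out", "body": {"commands": [[0.01,0.02,0,0,0,-0.02],[0.02,0.055,0,0,0,-0.04],[0.03,0.09,0,0,0,-0.058],[0.038,0.12,0,0,0,-0.058],[0.044,0.148,0,0,0,-0.058]], "jaw": 0}}

```text
time: 35.3
tool_pos: [0.469, 0.2202, 0.2234]
ee_rot: [3.14, 0.005, 0.066]
wrist_force: [0.5, -0.1, -1.0]
width: 0.0154
finger_force: 0.0
```

Request:
{"method": "carry_out", "body": {"commands": [[0.01,0.035,0,0,0,0],[0.02,0.075,0,0,0,0],[0.03,0.115,0,0,0,0],[0.0355,0.145,0,0,0,0],[0.0355,0.15,0,0,0,0]]}}

```text
time: 35.8
tool_pos: [0.5146, 0.0714, 0.2232]
ee_rot: [3.141, 0.006, 0.062]
wrist_force: [0.4, -0.2, -0.2]
width: 0.0006
finger_force: 0.0
```

```bash
cat >> h.py <<'E'
def lever(q,ax=(-.135,.15)):
    X=tow(cloud(q)); d=X[...,:2]-np.array(ax); r=np.hypot(d[...,0],d[...,1])
    m=(X[...,2]>.139)&(X[...,2]<.149)&(r>.03)&(r<.108)&(d[...,1]<.01)&(d[...,0]<.03); p=d[m]
    if len(p)<10: return print("lever few",len(p))
    l=cv2.fitLine(p.astype(np.float32),cv2.DIST_HUBER,0,.01,.01).ravel(); print("lever n",m.sum(),"phi mean",np.median(np.arctan2(-p[:,0],-p[:,1])).round(3),"line",np.arctan(l[0]/l[1]).round(3),"rmax",r[m].max().round(3),"z",np.median(X[m][:,2]).round(4))
E
python3 - <<'E'
from bench import *
from h import *
s=snapshot("side");snapshot("side");o=get_obs();st(o)
for n in("top","side","wrist"): print(n);lever(snapshot(n))
W=tow(cloud(s));m=(np.hypot(W[...,0]+.135,W[...,1]-.15)<.03);print("knob max z",np.nanpercentile(W[m][:,2],[90,97,99]))
t=pickle.load(open("top0.pkl","rb"));lever(t)
W=tow(cloud(t));m=(np.hypot(W[...,0]+.135,W[...,1]-.15)<.03)&(W[...,2]>.148);print("knob",m.sum(),W[m].mean(0))
E
```

```text
35.9 washer [-0.1052  0.088   0.224 ] [-3.141  0.004  0.065] w 0.0004 ff 0.0 F [-0.  -0.8  0.3]
top
lever n 75 phi mean 0.109 line 0.083 rmax 0.07 z 0.1445
side
lever n 86 phi mean 0.139 line 0.105 rmax 0.107 z 0.144
wrist
lever n 510 phi mean 0.07 line 0.121 rmax 0.106 z 0.1438
knob max z [0.60301206 0.61167232 0.61448273]
lever n 141 phi mean 0.104 line 0.098 rmax 0.103 z 0.1446
knob 6 [-0.13447289  0.14590339  0.14907712]
```

Request:
{"method": "carry_out", "body": {"commands": [[0,0,0.03,0,0,0],[0,0,0.065,0,0,0],[0,0,0.09,0,0,0],[0,0,0.1,0,0,0],[0,0,0.1,0,0,0]]}}

```text
time: 36.55
tool_pos: [0.5127, 0.0761, 0.1245]
ee_rot: [-3.141, 0.004, 0.069]
wrist_force: [0.5, 0.1, -0.1]
width: 0.0004
finger_force: 0.0
```

Request:
{"method": "carry_out", "body": {"commands": [[-0.01,-0.001,0,0,0,0],[-0.02,-0.002,0,0,0,0],[-0.03,-0.003,0,0,0,0],[-0.04,-0.004,0,0,0,0],[-0.048,-0.004,0,0,0,0]]}}

```text
time: 37.05
tool_pos: [0.4667, 0.0762, 0.128]
ee_rot: [-3.141, -0.006, 0.068]
wrist_force: [4.8, -0.1, 0.9]
width: 0.0004
finger_force: 1.7
```

Request:
{"method": "carry_out", "body": {"commands": [[-0.003,0,0,0,0,0],[-0.006,0,0,0,0,0],[-0.009,0,0,0,0,0],[-0.009,0,0,0,0,0],[-0.009,0,0,0,0,0]]}}

```text
time: 37.55
tool_pos: [0.4563, 0.0751, 0.1258]
ee_rot: [3.141, 0.002, 0.068]
wrist_force: [0.6, -0.8, 0.3]
width: 0.0004
finger_force: 0.7
```

```bash
python3 - <<'E'
from bench import *
from h import *
st(get_obs())
for n in("top","side","wrist"): print(n);lever(snapshot(n))
st(get_obs())
E
```

```text
37.55 washer [-0.1627  0.093   0.1258] [3.141e+00 2.000e-03 6.800e-02] w 0.0004 ff 0.7 F [ 0.6 -0.8  0.3]
top
lever n 32 phi mean 0.837 line 0.469 rmax 0.104 z 0.1442
side
lever n 130 phi mean 0.849 line 0.955 rmax 0.104 z 0.1438
wrist
lever n 1186 phi mean 0.713 line -0.295 rmax 0.072 z 0.1439
37.7 washer [-0.1626  0.0931  0.1256] [3.141e+00 2.000e-03 6.800e-02] w 0.0004 ff 0.6 F [ 0.  -1.9  0.8]
```

Request:
{"method": "carry_out", "body": {"commands": [[0.01,0.003,0,0,0,0],[0.03,0.01,-0.01,0,0,0],[0.04,0.01,-0.04,0,0,0],[0.04,0.01,-0.08,0,0,0],[0.04,0.01,-0.12,0,0,0]]}}

```text
time: 38.2
tool_pos: [0.4974, 0.0681, 0.2459]
ee_rot: [-3.141, 0.004, 0.068]
wrist_force: [0.1, -0.4, 0.9]
width: 0.0002
finger_force: 0.0
```

Request:
{"method": "carry_out", "body": {"commands": [[-0.01,0.04,-0.02,0,0,0],[-0.03,0.08,-0.02,0,0,0],[-0.05,0.12,-0.02,0,0,0],[-0.07,0.16,-0.02,0,0,0],[-0.08,0.2,-0.02,0,0,0]]}}

```text
time: 38.7
tool_pos: [0.4302, -0.1382, 0.2661]
ee_rot: [-3.141, 0.0, 0.068]
wrist_force: [0.5, -0.4, 0.2]
width: 0.0001
finger_force: 0.0
```

```bash
python3 - <<'E'
from bench import *
from h import *
s=snapshot("side");t=snapshot("top")
for q in(t,s): lever(q);pins(q)
X=tow(cloud(t));d=X[...,:2]-np.array((-.135,.15));m=(X[...,2]>.14)&(X[...,2]<.149)&(np.hypot(d[...,0],d[...,1])<.115)&(d[...,0]<.03)
print(cv2.minAreaRect(X[m][:,:2].astype(np.float32)),blobs(t,.138,.147,(330,370,120,180)))
W=cloud(t);h=(abs(W[...,0]-.498)<.05)&(abs(W[...,1]-.37)<.05)&(W[...,2]>.065)&(W[...,2]<.09);p=W[h];A=np.c_[p[:,:2]-p[:,:2].mean(0),np.ones(len(p))];print("head",p.mean(0),np.linalg.lstsq(A,p[:,2],rcond=None)[0])
for b in blobs(t,.065,.2,(140,500,120,270),30): print(*b)
cv2.imwrite("pics/c7.png",cv2.resize(t["img"][100:280,140:500,::-1],(720,360)))
E
```

```text
lever n 143 phi mean 0.829 line 0.818 rmax 0.104 z 0.145
L 58 [0.1364 0.1382 0.1392]
lever n 107 phi mean 0.866 line 0.858 rmax 0.104 z 0.1442
R 24 [0.1366 0.1374 0.1382]
L 32 [0.1362 0.1383 0.139 ]
((-0.16979481279850006, 0.11974917352199554), (0.11565325409173965, 0.023115675896406174), 40.19289779663086) [(array([351., 152.]), np.int32(135), array([-0.0003, -0.0973,  0.1437]), [array([-0.   , -0.097]), array([0.069, 0.016]), np.float64(0.569)], array([52., 51., 57.]))]
head [0.50011898 0.37007419 0.07710114] [0.00883484 0.04021471 0.07710114]
[313. 168.] 12061 [-0.034   0.0137  0.1038] [array([-0.056,  0.02 ]), array([0.315, 0.432]), np.float64(0.389)] [185. 189. 197.]
[182. 140.] 358 [0.0782 0.3932 0.0812] [array([0.079, 0.394]), array([0.06 , 0.058]), np.float64(42.448)] [50. 50. 56.]
[450. 144.] 540 [ 0.0069 -0.3825  0.1328] [array([ 0.015, -0.392]), array([0.065, 0.057]), np.float64(24.431)] [219. 199.  57.]
[464. 192.] 62 [-0.1269 -0.4303  0.084 ] [array([-0.126, -0.433]), array([0.021, 0.021]), np.float64(42.569)] [227. 226. 230.]
[187. 199.] 298 [-0.0987  0.3841  0.0772] [array([-0.098,  0.385]), array([0.054, 0.054]), np.float64(86.758)] [183. 178. 193.]
[461. 222.] 60 [-0.2151 -0.4125  0.0844] [array([-0.215, -0.415]), array([0.021, 0.02 ]), np.float64(61.542)] [196. 188. 194.]
[457. 252.] 60 [-0.3014 -0.3934  0.0844] [array([-0.301, -0.395]), array([0.02 , 0.019]), np.float64(15.392)] [195. 189. 198.]
```

View pics/c7.png

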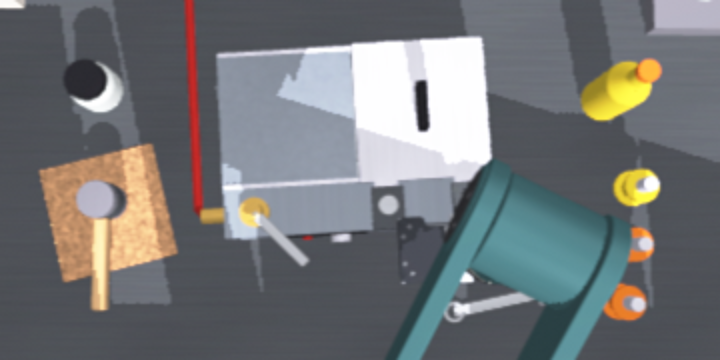

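Request:
{"method": "carry_out", "body": {"commands": [[0,-0.04,0,0,0,0],[-0.003,-0.08,0,0,0,0],[-0.006,-0.12,0,0,0,0],[-0.009,-0.16,0,0,0,0],[-0.012,-0.2,0,0,0,0]]}}

```text
time: 39.3
tool_pos: [0.4052, 0.0641, 0.2658]
ee_rot: [-3.141, 0.001, 0.068]
wrist_force: [-0.1, -0.1, 0.0]
width: 0.0008
finger_force: 0.0
```

Request:
{"method": "carry_out", "body": {"commands": [[0,-0.035,0.01,0,0,0],[0,-0.055,0.04,0,0,0],[0,-0.063,0.08,0,0,0],[0,-0.063,0.1,0,0,0],[0,-0.063,0.1,0,0,0]]}}

```text
time: 39.8
tool_pos: [0.3987, 0.1255, 0.162]
ee_rot: [3.141, 0.009, 0.07]
wrist_force: [-0.7, -0.1, 0.1]
width: 0.0007
finger_force: 0.0
```

```bash
python3 - <<'E'
from bench import *
from h import *
w=snapshot("wrist");snapshot("top");st(get_obs());w=snapshot("wrist");lever(w)
cv2.imwrite("pics/w8.png",w["img"][:,:,::-1])
snapshot("top");st(get_obs())
E
```

```text
39.9 washer [-0.2139  0.1468  0.1663] [-3.141e+00  1.000e-03  6.900e-02] w 0.0005 ff 0.0 F [-0.1  0.1 -0.2]
lever n 1881 phi mean 0.809 line 0.832 rmax 0.105 z 0.144
40.0 washer [-0.2129  0.1465  0.1679] [-3.141e+00 -3.000e-03  6.800e-02] w 0.0003 ff 0.0 F [-0.1 -0.3 -0.4]
```

View pics/w8.png

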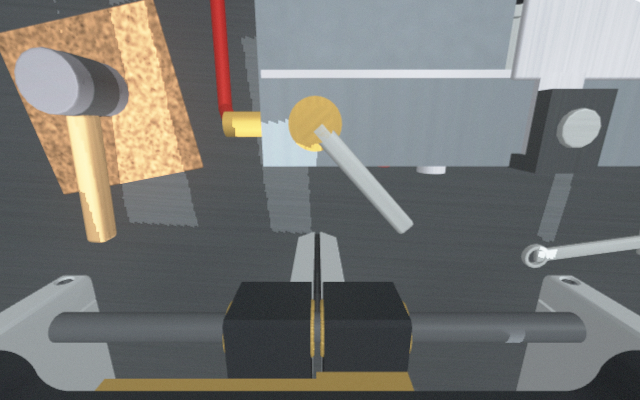

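Request:
{"method": "carry_out", "body": {"commands": [[0,0,-0.03,0,0,0],[0,0,-0.06,0,0,0],[0,0,-0.09,0,0,0],[0,0,-0.09,0,0,0],[0,0,-0.09,0,0,0]]}}

```text
time: 40.5
tool_pos: [0.4023, 0.1246, 0.2578]
ee_rot: [-3.141, -0.004, 0.067]
wrist_force: [-0.1, -0.2, -0.6]
width: 0.0005
finger_force: 0.0
```

```bash
python3 -c "
from bench import *
print(close_job())"
```

```text
the job is handed in; nothing more can be done
None
```

I handed the job in at about 41 s, with no verdict returned: both grey hubs are in the tank, the cover is shut, both pins are fully down (right first, then left), the valve is at about 47° by camera (allowed 38–52°), and the mallet stands on its head on the mat.

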